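# Load the label roll on its spring spindle into the bench dispenser

### The arm

A 7-joint arm with a two-finger parallel gripper is mounted at the origin on the work surface. World frame = base frame: x ahead of the robot, y to its left, z up, the work surface at z = 0. Lengths are in m, angles in degrees, forces in N, time in s.
With the tool pointing down it reaches from about 0.425 to 0.925 m from the base axis. Payload 6.8 kg.
Tool frame: the origin (TCP) lies between the finger pads; the fingertips stand 19 mm ahead of it and the grasp point (between the pads) is the TCP; x points along the fingers, z is the direction in which the jaws open and shut, and the axes are right-handed (so a half turn about x gives the same grasp; the last joint's range is limited). The gripper opens to 85 mm and grips with 20 to 120 N. Pads are 22 mm wide; open, the fingers measure 114 mm over their backs; the gripper's body (76 mm by 85 mm) begins 54 mm behind the grasp point. The pads swing forward as they close: fully open they stand 13 mm farther back than shut.
Start: joints at [67.775, 27.33, 1.283, 89.118, -0.659, 63.558, -4.761], TCP at [0.186, -0.649, 0.25] pointing down, gripper open.
Joint ranges: [-169.35, 169.35], [-19.33, 120.38], [-80.79, 83.38], [13.8, 139.57], [-78.32, 258.32], [9.67, 109.79], [-169.56, 169.56]. Speed limits (degrees/s): [136.94, 136.94, 180, 180, 180, 180, 180].

### API

Orientations are given as a 3x3 rotation matrix whose columns are the frame's x, y, z axes.
In Python, from cell import ctrl, grab_frame, camera_info gives the robot as it stands.
- The arm moves only by the tool arm_command, never from a script. Its argument "plan" is a list of rows, each a list of 5 numbers: the shift along the tool's x, y, z in cm, then the turn about the tool's x in rad, then the closure, from 0 (fully open) to 1 (shut). A call has 1 to 20 rows; each row is the pose to reach, as a shift and turn from the pose commanded when the call began, along the tool's axes at that moment; what a row does not reach only later rows make up. A row lasts 1/10 s, in which the tool goes at most 50 mm and 8.59 degrees, less where a joint would pass 70% of its speed; a pose out of reach is approached as far as the arm can. A call with a gripper value outside its range is refused whole. The fingers move at their own pace and stop on an object; "squeeze" is the grip in N (left out, the last holds). Time passes only in rows, so rows that repeat a pose let the fingers close. It gives the time, the measured TCP pose, the force and the opening at its end, in the units of the state.
- ctrl.get_state(): the state, without advancing time (a new reading comes with each control period).
- grab_frame(name): name is "scene" or "side" or "wrist"; returns the picture (480x640x3 uint8, blue, green, red); there is no depth.
- camera_info(name): a dict with "camera_matrix" (3x3 intrinsics, pixels), "R" (3x3) and "t" (3): a world point X has camera coordinates R X + t. Camera axes: x right, y down, z forward; pixel columns grow to the right and rows downward; lengths in m; the calibration is good to about 2 mm. A picture is of the moment at which its call begins: read the wrist's pose just before it. camera_info takes no time and is no camera call; for the wrist camera it gives the pose at the moment of the call.
- ctrl.sign_off(): hands the job in, once; it reports no verdict.
The state is a dict: "time": time; "joints": joint angles; "dq": joint speeds; "joint_torque": joint torques, N m; "eef_pos": TCP position; "tcp_rot": TCP orientation; "force": force on the tool from outside, world axes, zero at the start; "wrist_torque": the same for the moment, N m; "finger_gap": opening from 0.0 (shut) to 1.0 (fully open).
Only numpy, scipy, OpenCV 4.12 (cv2) and the standard library are available. Lean on these libraries where they do the work, as an engineer would, in place of code of your own. Each camera call takes 0.05 s, during which the arm holds its last target.

### The job

Load the label dispenser: take the spring spindle with its label roll out of the rest, put its spring end into one of the dispenser's cups, press the spring in until the other end passes inside the opposite cup, bring it into line and ease it out so that both ends sit fully home in the cups and the roll hangs there by itself. Work with the spring, never driving it solid, ramming the plastic cups or letting it snap out, let go, and leave everything else on the bench where it is.

Things in the scene. Friction and masses are not known exactly. Their poses are not given: they have to be found in the camera images.
- spindle: Spring spindle with a full white label roll fixed on it, one piece, about 0.23 kg, lying level in the rest's forks. Origin on its axis at the middle of the roll; its x axis runs along the spindle to the spring end. The firm roll, 56 mm diameter, 57 mm long (x -28.5 to 28.5 mm), may be gripped across. Barrel 22 mm diameter, x -58 to 58 mm. 170 mm over all, spring out
- plunger (a joint): how far the spring plunger is pushed into the barrel, m: 0 = fully out (as at the start), 0.025 = on its hard stop. The preloaded spring starts to give at 4 N and adds 0.4 N per mm (7 N at 8 mm, 12 N at 19 mm, 14 N at 25 mm). The cups bear 25 N at most; let the spring out slowly
- spring_tip (a point): end of the spindle's steel spring plunger (10 mm diameter, ball-ended, sticks 40 mm out of the barrel when free), on the spindle's axis, 98 mm from the middle of the roll when free; moves in with the plunger
- stub_tip (a point): end of the spindle's short white fixed stub (12 mm diameter, ball-ended, sticks 14 mm out of the barrel), on the spindle's axis, 72 mm from the middle of the roll
- dispenser: Bench label dispenser, fixed: grey base 230 mm (y) by 135 mm (x from -80 to 55 mm), 10 mm high; origin at bench level under point cup_axis; x to its rear, y along the cup axis, z up. A clamped steel yoke on it carries two facing cups on cheeks 4 mm thick, 28 mm wide on top and ending 99 mm above the bench. In front a peel bar at x -66 mm, 46 mm high at most
- cup_axis (a point): point on the cups' common axis (along the dispenser's y), 85 mm above the bench over the base's middle. The two alike white cups face each other, mouths 142 mm and floors 162 mm apart. The yoke with both cups is clamped up to 14 mm to either side (mouths at y -71 and 71 mm, both plus this unmeasured shift: see it or feel for it) and stays put
- base_top (a point): a point on the dispenser's base, 10 mm above the bench below the cup axis. Each cup: 28 mm outside, mouth 22 mm wide narrowing within 5 mm to a 15 mm bore, 10 mm deep from mouth to floor. Either spindle end fits either cup. Fitted, the plunger is in by 7 to 8 mm; with its tip on one cup's floor it must be in over 18 mm for the stub to pass the other mouth
- rest: The spindle's rest, fixed: grey base plate 130 x 70 x 4 mm with two V forks 45 mm either side of its middle that carry the barrel; origin at bench level under the middle of the roll, x along the spindle, whose axis lies 52 mm above the bench. Free space for fingers beside the roll
- tape: A roll of blue insulating tape, 68 mm across, 19 mm high, lying flat (bystander; origin under its centre)
- clamp: A small steel cage terminal clamp, 30 x 22 x 42 mm, standing (bystander; origin under its centre)
- screwdriver: A 190 mm screwdriver with an orange handle, lying (bystander; origin under its centre)
- partition: A flat grey plastic terminal partition, about 90 x 50 x 4 mm, lying (bystander; origin under its centre)
- wrench: A 180 mm steel wrench, lying (bystander; origin under its centre)
- spare_roll: A spare white label roll without spindle, 56 mm across, 57 mm high, standing on end (bystander; origin under its centre)
- screw_bin: An open grey plastic bin of screws, 95 x 135 x 45 mm (bystander; origin under its centre)
Mind the look-alikes: they are no part of the job. Leave any red look-alike of the rest alone.

How it is judged:
By the outcome, as a careful person would: the job done as asked, in the order asked, and still so for the second after the job is handed in, with the robot touching nothing.
It also fails if it takes over 61 s, if anything falls off the work surface, if the arm or the gripper's body presses on something with over 40 N, if the wrist force passes 120 N, or if a joint passes its speed limit or range.

## Working session

There is one attempt and no reset: what is moved stays moved. The work goes in short steps, Python scripts to look and compute and a tool call to move; the robot and the scene stay as the last step left them, time stands still between calls to the robot, and variables do not carry over. Pictures are saved under pics/ and viewed, and the job is handed in when it is done.

Besides the shell and the picture viewer there is one more tool, called after "Call:" in YAML: its name, and indented under it one key for each argument. arm_command: Moves the arm, as the interface text tells. Its arguments: {"type":"object","properties":{"plan":{"type":"array"},"squeeze":{"type":"number"}},"required":["plan"]}

```bash
ls; mkdir -p pics; python3 - <<'E'
from cell import ctrl, grab_frame, camera_info
import cv2,numpy as np
np.set_printoptions(precision=4,suppress=True)
print(ctrl.get_state())
for n in ["scene","side","wrist"]:
    i=camera_info(n); print(n,i)
    cv2.imwrite(f"pics/{n}0.png",grab_frame(n))
E
```

```text
pics
{'time': 0.0, 'joints': array([67.7739, 27.3778,  1.2793, 89.1773, -0.6596, 63.5589, -4.7635]), 'dq': array([ 0.1663, -0.1136,  0.0517, -0.0096, -0.0154,  0.1465,  0.0761]), 'joint_torque': array([  0.0008, -59.6463,   1.6086, -28.1201,   0.0126,   0.0094,
         0.    ]), 'eef_pos': array([ 0.1863, -0.6482,  0.2493]), 'tcp_rot': array([[-0.0006,  0.9611,  0.2762],
       [ 0.0018,  0.2762, -0.9611],
       [-1.    , -0.0001, -0.0019]]), 'force': array([ 0.3686,  0.5868, -0.7838]), 'wrist_torque': array([ 0.0331, -0.0206,  0.0226]), 'finger_gap': 0.9962648101489783}
scene {'camera_matrix': array([[436.4744,   0.    , 325.9881],
       [  0.    , 436.4744, 238.5835],
       [  0.    ,   0.    ,   1.    ]]), 'R': array([[-0.1899,  0.9818,  0.0073],
       [ 0.8393,  0.1662, -0.5177],
       [-0.5094, -0.0922, -0.8556]]), 't': array([ 0.0898, -0.425 ,  1.0961])}
side {'camera_matrix': array([[459.5294,   0.    , 319.3463],
       [  0.    , 459.5294, 238.5547],
       [  0.    ,   0.    ,   1.    ]]), 'R': array([[ 0.9575, -0.2878,  0.022 ],
       [-0.1719, -0.6298, -0.7575],
       [ 0.2318,  0.7215, -0.6524]]), 't': array([-0.509 ,  0.1788,  0.6701])}
wrist {'camera_matrix': array([[381.4887,   0.    , 324.5327],
       [  0.    , 381.4887, 240.8343],
       [  0.    ,   0.    ,   1.    ]]), 'R': array([[ 0.2758, -0.9612, -0.0021],
       [-0.92  , -0.2647,  0.289 ],
       [-0.2783, -0.0778, -0.9573]]), 't': array([-0.6752, -0.0366,  0.3813])}
```

View pics/scene0.png

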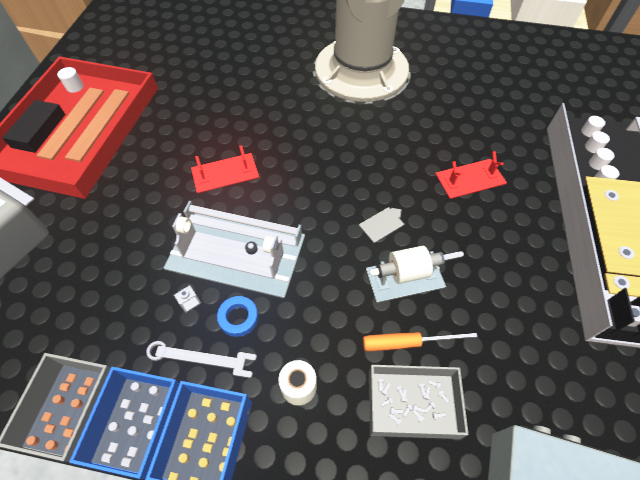

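View pics/side0.png

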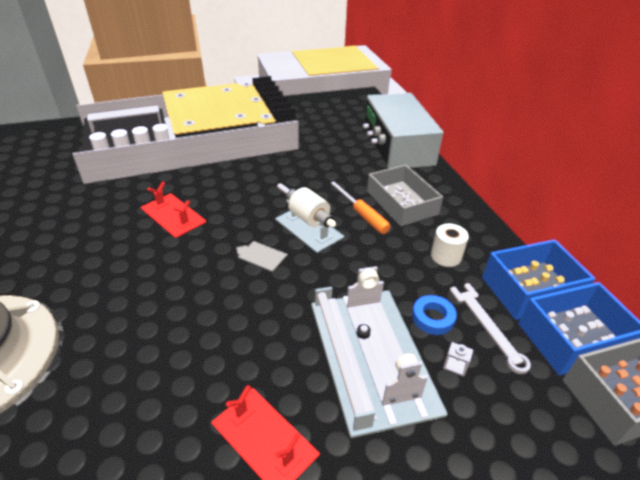

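View pics/wrist0.png

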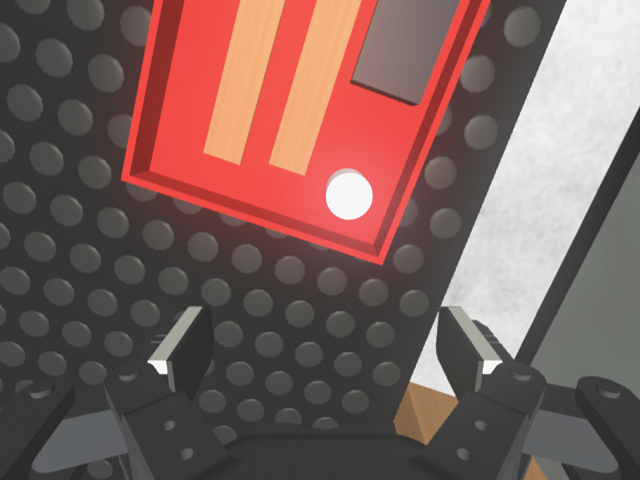

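Candidates: the roll on the spindle at scene (413,265) in the grey-blue rest; spare roll standing at (297,380); red empty rests at (225,172) and (470,177). By the description I choose (413,265). I'll check it in a close crop.

```bash
cat > h.py <<'E'
from cell import ctrl, grab_frame, camera_info
import cv2,numpy as np
np.set_printoptions(precision=4,suppress=True)
def ray(n,uv,info=None):
    i=info or camera_info(n); K,R,t=i["camera_matrix"],i["R"],i["t"]
    d=R.T@np.linalg.solve(K,np.array([uv[0],uv[1],1.])); return -R.T@t,d/np.linalg.norm(d)
def onz(n,uv,z,info=None):
    c,d=ray(n,uv,info); return c+d*(z-c[2])/d[2]
def tri(obs):
    A=np.zeros((3,3));b=np.zeros(3)
    for n,uv in obs:
        c,d=ray(n,uv); P=np.eye(3)-np.outer(d,d);A+=P;b+=P@c
    X=np.linalg.solve(A,b); 
    return X,[float(np.linalg.norm((np.eye(3)-np.outer(d,d))@(X-c))*1000) for c,d in (ray(n,uv) for n,uv in obs)]
def proj(n,X,info=None):
    i=info or camera_info(n); p=i["camera_matrix"]@(i["R"]@np.asarray(X)+i["t"]); return p[:2]/p[2]
def crop(src,x,y,w,h,s,out):
    im=cv2.imread(src)[y:y+h,x:x+w]; im=cv2.resize(im,None,fx=s,fy=s,interpolation=cv2.INTER_CUBIC)
    for k in range(0,w,20): cv2.putText(im,str(x+k),(k*s,10),0,.35,(0,255,255),1);cv2.line(im,(k*s,12),(k*s,18),(0,255,255),1)
    for k in range(0,h,20): cv2.putText(im,str(y+k),(0,k*s+4),0,.35,(0,255,255),1)
    cv2.imwrite(out,im)
E
python3 - <<'E'
from h import *
crop("pics/scene0.png",350,230,130,85,6,"pics/s_sp.png")
crop("pics/scene0.png",155,190,160,115,5,"pics/s_di.png")
crop("pics/side0.png",265,170,90,85,7,"pics/d_sp.png")
crop("pics/side0.png",300,250,150,190,3,"pics/d_di.png")
E
```

```text
(no output)
```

View pics/s_sp.png

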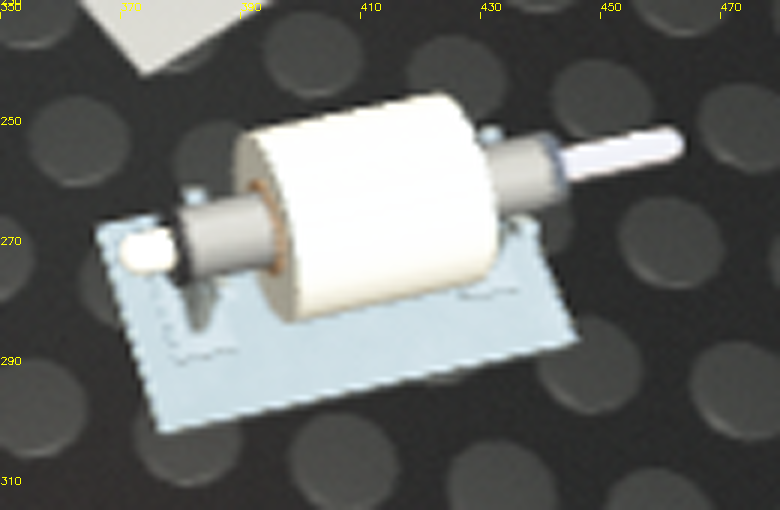

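View pics/s_di.png

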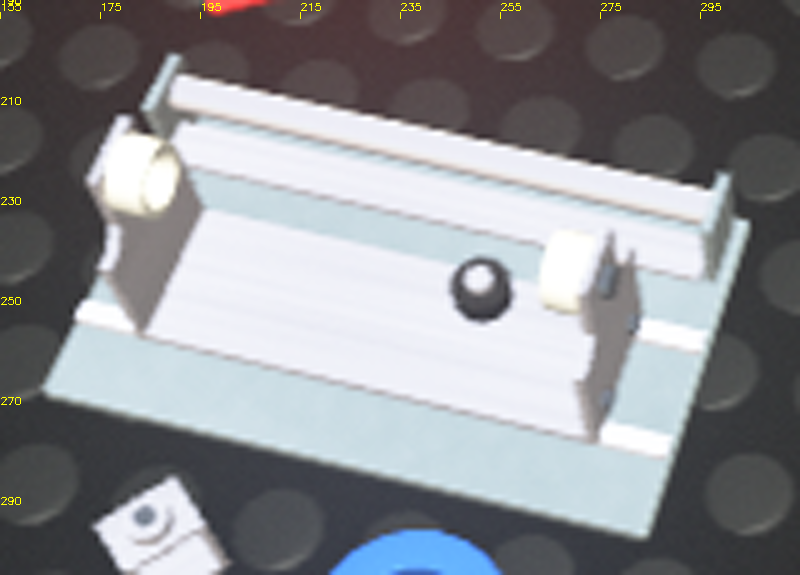

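View pics/d_sp.png

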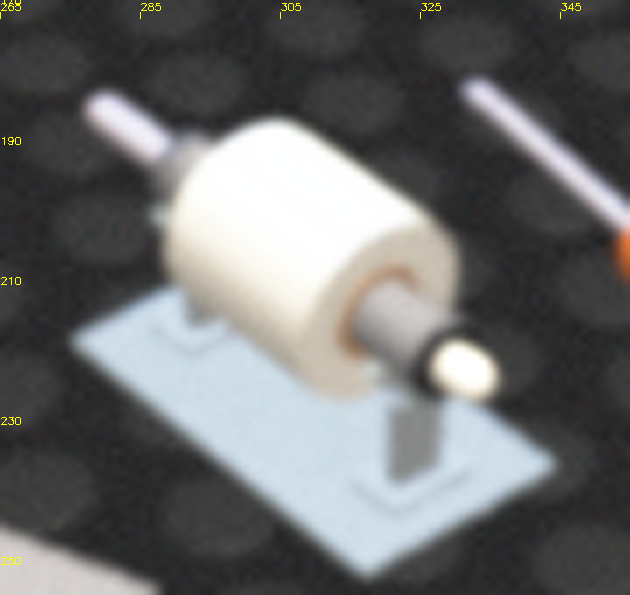

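View pics/d_di.png

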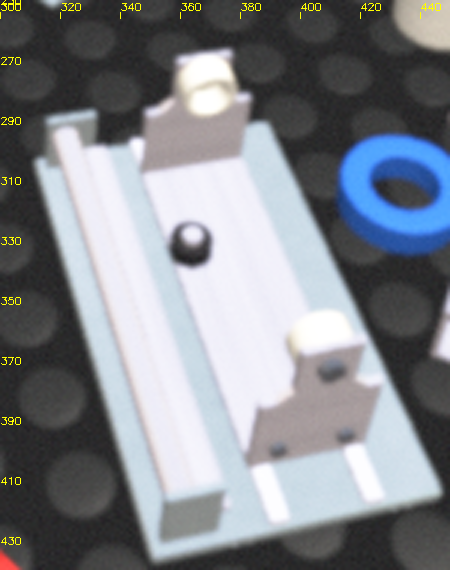

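The crop shows a roll on a barrel in a light grey rest, with the long steel plunger at (462,254) and the white stub at (371,271), so this is the spindle. The dispenser's peel bar faces the robot. Now I measure.

```bash
python3 - <<'E'
from h import *
tip=tri([("scene",(462,254.3)),("side",(279.5,185))]);stub=tri([("scene",(371.5,271.3)),("side",(333,222.5))])
print("tip",tip,onz("scene",(462,254.3),.052),onz("side",(279.5,185),.052));print("stub",stub,onz("scene",(371.5,271.3),.052),onz("side",(333,222.5),.052))
d=tip[0]-stub[0];print(np.linalg.norm(d),np.degrees(np.arctan2(d[1],d[0])), stub[0]+d*72/170)
for n,L in (("scene",[(163.5,268.5),(284.5,297.5),(304.5,234.5)]),("side",[(313,304),(389,291),(447,414.5)])):
    for p in L: print(n,p,onz(n,p,.010))
for n,L in (("scene",[(84.4/5*0+ 155+157/5,190+187/5),(155+548/5,190+270/5)]),):
    for p in L: print(n,p,onz(n,p,.085))
i=camera_info("wrist");print("cam",-i["R"].T@i["t"])
# rest plate corners z=.004
for p in [(350+97/6,230+228/6),(350+160/6,230+432/6),(350+578/6,230+342/6)]: print(onz("scene",p,.004))
E
```

```text
tip (array([0.5214, 0.2512, 0.0527]), [0.5020640806563959, 0.5020640806562463]) [0.5215 0.2511 0.052 ] [0.5214 0.2529 0.052 ]
stub (array([0.5873, 0.1006, 0.0574]), [0.6876389851788902, 0.687638985179043]) [0.5851 0.1003 0.052 ] [0.5892 0.1077 0.052 ]
0.16447504991227374 113.61786285365247 [0.5594 0.1644 0.0554]
scene (163.5, 268.5) [ 0.6306 -0.2696  0.01  ]
scene (284.5, 297.5) [ 0.6435 -0.041   0.01  ]
scene (304.5, 234.5) [ 0.5102 -0.0345  0.01  ]
side (313, 304) [ 0.5092 -0.0378  0.01  ]
side (389, 291) [ 0.6415 -0.0446  0.01  ]
side (447, 414.5) [ 0.6275 -0.272   0.01  ]
scene (186.4, 227.4) [ 0.5803 -0.2236  0.085 ]
scene (264.6, 244.0) [ 0.5862 -0.0836  0.085 ]
cam [ 0.2587 -0.6291  0.3743]
[0.5552 0.091  0.004 ]
[0.6181 0.1187 0.004 ]
[0.5653 0.2376 0.004 ]
```

Call:
arm_command:
  plan:
    - [-0.2, 2.5, -1.7, -0.06, 0]
    - [-0.5, 6, -4.1, -0.16, 0]
    - [-0.8, 10, -6.8, -0.27, 0]
    - [-1.1, 14, -9.5, -0.38, 0]
    - [-1.4, 18, -12.3, -0.49, 0]
    - [-1.7, 22, -15, -0.6, 0]
    - [-2, 26, -17.7, -0.71, 0]
    - [-2.3, 30, -20.5, -0.82, 0]
    - [-2.6, 34, -23.2, -0.93, 0]
    - [-2.8, 38, -25.9, -1.03, 0]
    - [-3, 42, -28.6, -1.12, 0]
    - [-3, 46, -31.4, -1.19, 0]
    - [-3, 49, -33.4, -1.234, 0]
    - [-3, 50.3, -34.3, -1.234, 0]
    - [-3, 50.3, -34.3, -1.234, 0]
    - [-3, 50.3, -34.3, -1.234, 0]

```text
time: 1.75
eef_pos: [0.5743, -0.1817, 0.2799]
tcp_rot: [[-0.001, 0.059, 0.998], [-0.001, 0.998, -0.059], [-1.0, -0.001, -0.001]]
force: [-0.0, -0.3, 0.3]
finger_gap: 1.003
```

```bash
python3 - <<'E'
from h import *
s=ctrl.get_state();print(s["time"],s["eef_pos"],s["tcp_rot"],s["force"],s["joints"],s["dq"])
import pickle
pickle.dump(camera_info("wrist"),open("w1.pkl","wb"))
cv2.imwrite("pics/w1.png",grab_frame("wrist"))
E
```

```text
1.75 [ 0.5743 -0.1817  0.2799] [[-0.0013  0.0588  0.9983]
 [-0.0008  0.9983 -0.0588]
 [-1.     -0.0009 -0.0013]] [-0.0172 -0.3042  0.3144] [ 31.0223  21.0687 -25.1826  96.1343   9.7775  65.0392  -0.2105] [ 1.252  -0.4339  1.0588  0.2505  0.1044  0.1215  0.1895]
```

View pics/w1.png

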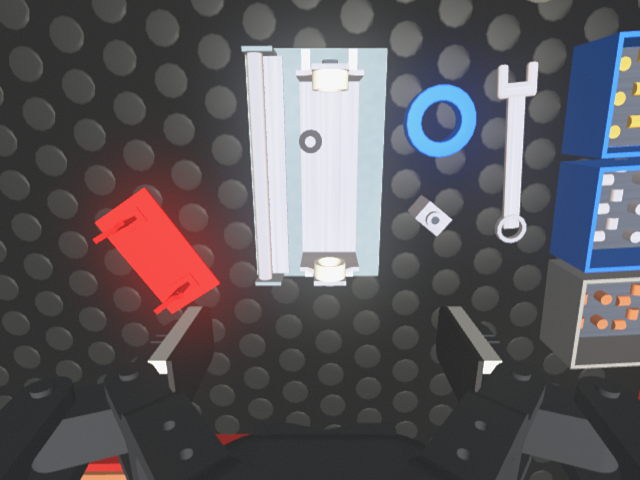

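```bash
python3 - <<'E'
from h import *
crop("pics/w1.png",290,40,80,70,9,"pics/w1a.png")
crop("pics/w1.png",290,240,80,60,9,"pics/w1b.png")
crop("pics/w1.png",235,35,165,260,2,"pics/w1c.png")
E
```

```text
(no output)
```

View pics/w1a.png

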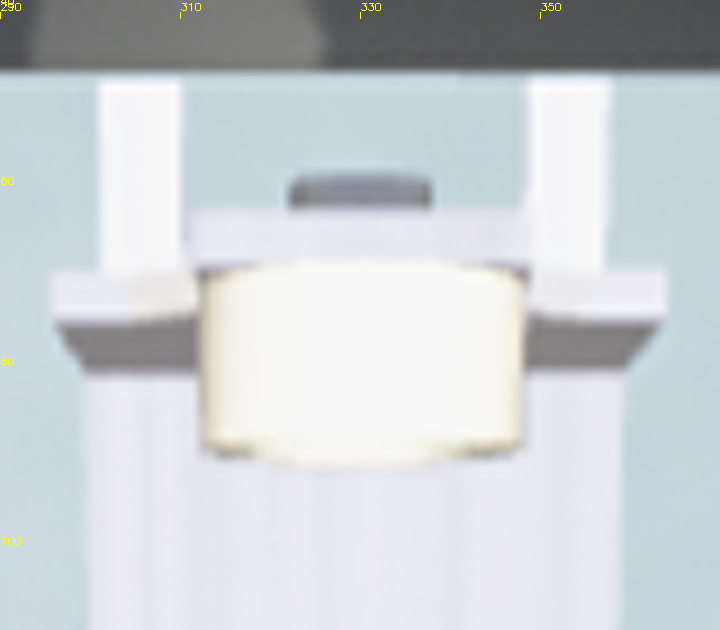

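View pics/w1b.png

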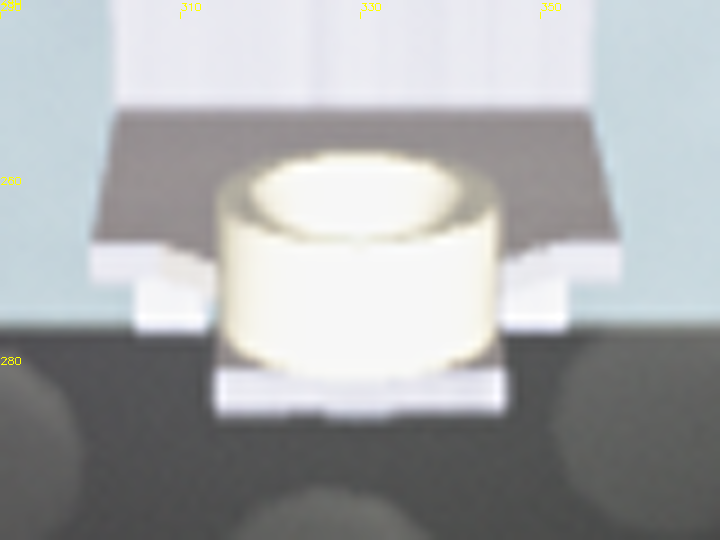

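View pics/w1c.png

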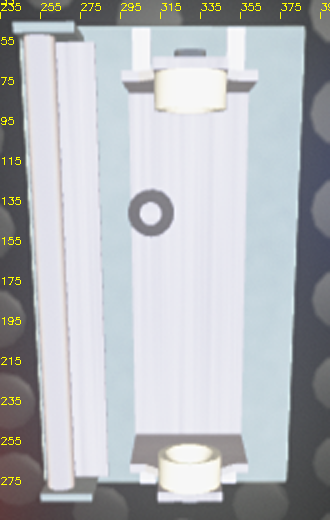

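```bash
python3 - <<'E'
from h import *
import pickle
I=pickle.load(open("w1.pkl","rb"))
f=lambda u,v,z: onz("wrist",(u,v),z,I)
A=f(330.4,90.2,.085);B=f(329.8,262,.085)
print("mouth+",A,f(312.6,90.2,.085),f(348.3,90.2,.085));print("mouth-",B,f(314.1,262,.085),f(345.4,262,.085))
d=A-B;print(np.linalg.norm(d),np.degrees(np.arctan2(d[1],d[0])),(A+B)/2)
# top edges of cheeks z=.099: outer edges
print("cheek+ top inner/outer",f(330,40+262/9,.099),f(330,40+210/9,.099));print("cheek-",f(330,240+368/9,.099),f(330,240+412/9,.099))
# base corners z=.01 top
for p in [(235+303/2,35+27/2),(235+288/2,35+482/2)]: print(f(*p,.01))
E
```

```text
mouth+ [ 0.586  -0.0828  0.085 ] [ 0.5721 -0.082   0.085 ] [ 0.6    -0.0837  0.085 ]
mouth- [ 0.5777 -0.2253  0.085 ] [ 0.5637 -0.2245  0.085 ] [ 0.5916 -0.2261  0.085 ]
0.14268397031026242 86.64780248995531 [ 0.5819 -0.1541  0.085 ]
cheek+ top inner/outer [ 0.5863 -0.0695  0.099 ] [ 0.5865 -0.0656  0.099 ]
cheek- [ 0.577  -0.2375  0.099 ] [ 0.5768 -0.2421  0.099 ]
[ 0.6418 -0.0434  0.01  ]
[ 0.6307 -0.2723  0.01  ]
```

The wrist picture shows the +y mouth at (330.4,90.2) and the −y mouth at (329.8,262). The cup axis therefore runs along 86.65° through (0.582,−0.154), with a shift of about 0. Next I go to the spindle.

Call:
arm_command:
  plan:
    - [0.2, 2, -0.2, -0.03, 0]
    - [0.6, 6, -0.6, -0.09, 0]
    - [1.2, 10.5, -1, -0.16, 0]
    - [1.8, 15, -1.5, -0.23, 0]
    - [2.4, 19.5, -2, -0.3, 0]
    - [3, 24, -2.4, -0.37, 0]
    - [3.5, 28, -2.8, -0.43, 0]
    - [3.8, 31, -3, -0.465, 0]
    - [4, 32.6, -3.15, -0.475, 0]
    - [4, 33.1, -3.15, -0.475, 0]
    - [4, 33.1, -3.15, -0.475, 0]
    - [4, 33.1, -3.15, -0.475, 0]

```text
time: 3.0
eef_pos: [0.5631, 0.1498, 0.2403]
tcp_rot: [[0.0, -0.403, 0.915], [-0.001, 0.915, 0.403], [-1.0, -0.001, -0.0]]
force: [-0.1, 0.4, -0.5]
finger_gap: 1.001
```

```bash
python3 - <<'E'
from h import *
s=ctrl.get_state();print(s["time"],s["eef_pos"],s["tcp_rot"],s["force"],s["joints"])
import pickle
pickle.dump(camera_info("wrist"),open("w2.pkl","wb"))
cv2.imwrite("pics/w2.png",grab_frame("wrist"))
crop("pics/w2.png",250,40,160,260,3,"pics/w2c.png")
E
```

```text
3.0 [0.5631 0.1498 0.2403] [[ 0.0001 -0.4029  0.9152]
 [-0.0013  0.9152  0.4029]
 [-1.     -0.0012 -0.0004]] [-0.129   0.4155 -0.4552] [  7.3449  23.3463 -36.6141 100.7786  15.747   61.0771 -10.97  ]
```

View pics/w2.png

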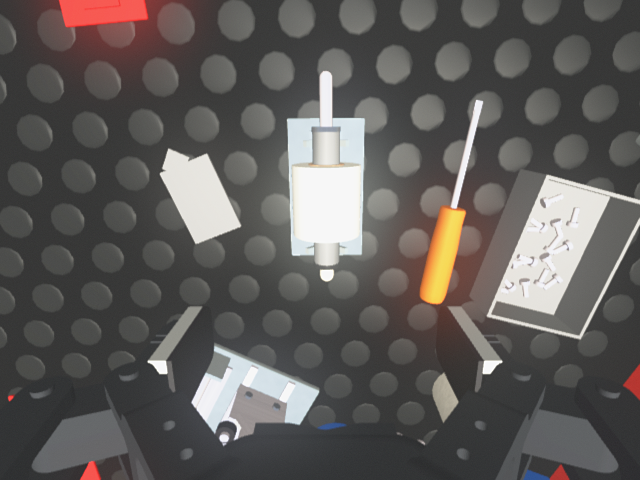

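View pics/w2c.png

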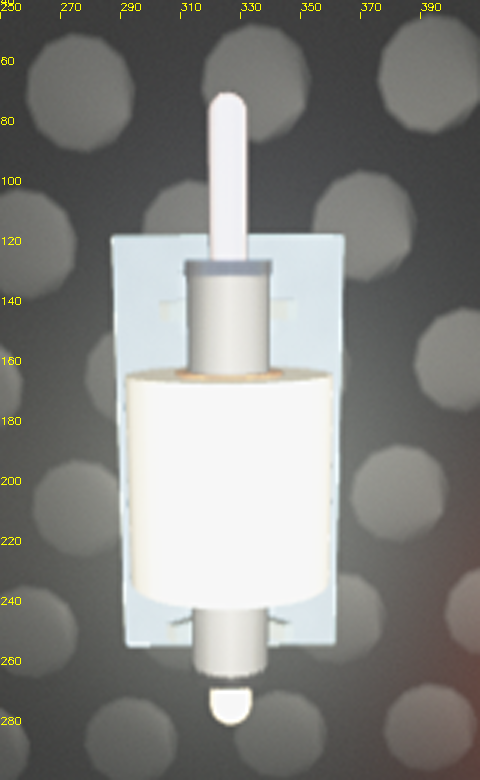

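```bash
python3 - <<'E'
from h import *
import pickle
I=pickle.load(open("w2.pkl","rb"))
f=lambda u,v,z: onz("wrist",(u,v),z,I)
A=f(326,70.7,.052);B=f(326.7,281.3,.052)
d=A-B;print(A,B,np.linalg.norm(d),np.degrees(np.arctan2(d[1],d[0])),B+d*72/170)
C=f(326.2,40+270/3,.052);D=f(326.5,40+674/3,.052);print("barrel ends",C,D,(C+D)/2)
s=ctrl.get_state();P=B+d*72/170;P2=(C+D)/2
R=s["tcp_rot"];print("shift cm",R.T@(np.array([P[0],P[1],.052])-s["eef_pos"])*100,R.T@(P2-s["eef_pos"])*100)
E
```

```text
[0.52  0.253 0.052] [0.5898 0.0962 0.052 ] 0.171638403310914 114.01095403809417 [0.5602 0.1626 0.052 ]
barrel ends [0.5375 0.2137 0.052 ] [0.5833 0.1105 0.052 ] [0.5604 0.1621 0.052 ]
shift cm [18.8292  1.3138  0.2654] [18.8292  1.2599  0.2595]
```

Call:
arm_command:
  plan:
    - [1.5, 1.3, 0.26, -0.004, 0]
    - [5, 1.3, 0.26, -0.004, 0]
    - [9, 1.3, 0.26, -0.004, 0]
    - [13, 1.3, 0.26, -0.004, 0]
    - [16, 1.3, 0.26, -0.004, 0]
    - [18, 1.3, 0.26, -0.004, 0]
    - [19, 1.3, 0.26, -0.004, 0]
    - [19, 1.3, 0.26, -0.004, 0]
    - [19, 1.3, 0.26, -0.004, 0]

```text
time: 3.95
eef_pos: [0.5605, 0.1647, 0.0512]
tcp_rot: [[0.001, -0.409, 0.913], [0.0, 0.913, 0.409], [-1.0, -0.0, 0.001]]
force: [-0.3, -0.2, 0.3]
finger_gap: 1.001
```

```bash
python3 - <<'E'
from h import *
s=ctrl.get_state();print(s["time"],s["eef_pos"],s["force"])
cv2.imwrite("pics/w3.png",grab_frame("wrist"))
E
```

```text
3.95 [0.5605 0.1647 0.0512] [-0.2977 -0.1858  0.2764]
```

View pics/w3.png

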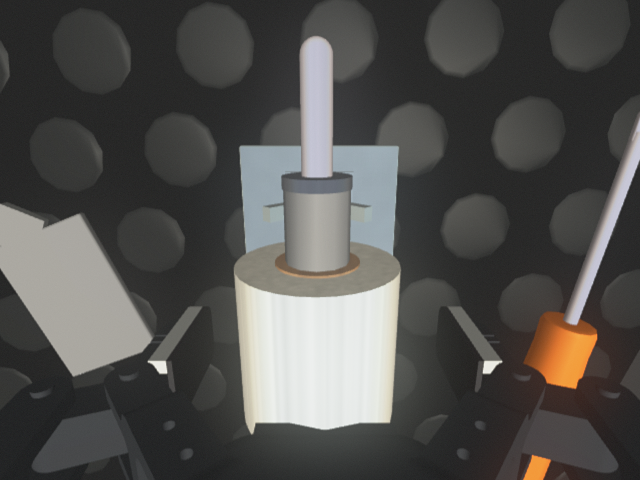

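The roll at pixels 236–400 sits about 1 mm left of the jaw middle. I'll nudge it and close.

Call:
arm_command:
  plan:
    - [0, -0.15, -0.13, 0, 0]
    - [0, -0.15, -0.13, 0, 0]
    - [0, -0.15, -0.13, 0, 0.15]
    - [0, -0.15, -0.13, 0, 0.3]
    - [0, -0.15, -0.13, 0, 0.4]
    - [0, -0.15, -0.13, 0, 0.5]
    - [0, -0.15, -0.13, 0, 0.6]
    - [0, -0.15, -0.13, 0, 0.7]
    - [0, -0.15, -0.13, 0, 0.7]
    - [0, -0.15, -0.13, 0, 0.7]
  squeeze: 80

```text
time: 5.0
eef_pos: [0.5587, 0.1629, 0.0508]
tcp_rot: [[-0.001, -0.41, 0.912], [-0.001, 0.912, 0.41], [-1.0, -0.001, -0.001]]
force: [-2.8, -1.5, 7.6]
finger_gap: 0.633
```

```bash
python3 - <<'E'
from h import *
s=ctrl.get_state();print(s["time"],s["eef_pos"],s["force"],s["finger_gap"])
cv2.imwrite("pics/w4.png",grab_frame("wrist"))
E
```

```text
5.0 [0.5587 0.1629 0.0508] [-2.8316 -1.4647  7.6442] 0.63263531395558
```

View pics/w4.png

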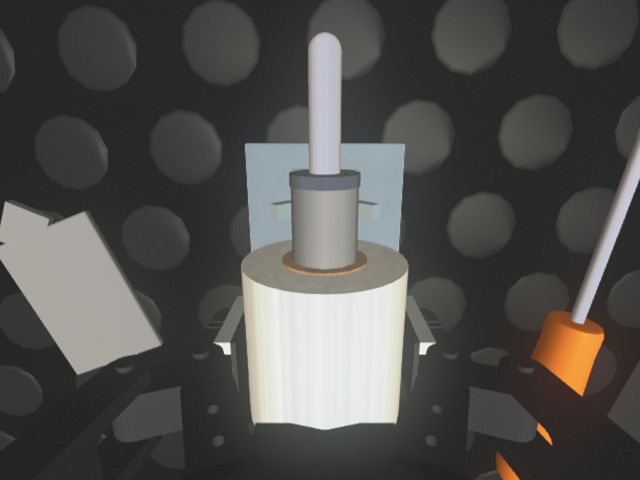

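The jaws are closed on the roll with a gap of 0.633, and the spindle lines up with the tool's y axis (tip at pixel 325). Now I lift straight up.

Call:
arm_command:
  plan:
    - [-0.3, 0, 0, 0, 0.7]
    - [-1, 0, 0, 0, 0.7]
    - [-2, 0, 0, 0, 0.7]
    - [-4, 0, 0, 0, 0.7]
    - [-6.5, 0, 0, 0, 0.7]
    - [-8.5, 0, 0, 0, 0.7]
    - [-9.5, 0, 0, 0, 0.7]
    - [-10, 0, 0, 0, 0.7]
    - [-10, 0, 0, 0, 0.7]
    - [-10, 0, 0, 0, 0.7]

```text
time: 6.05
eef_pos: [0.5586, 0.1628, 0.1494]
tcp_rot: [[-0.001, -0.41, 0.912], [-0.0, 0.912, 0.41], [-1.0, 0.0, -0.001]]
force: [-0.2, 0.3, -3.3]
finger_gap: 0.634
```

```bash
python3 - <<'E'
from h import *
s=ctrl.get_state();print(s["time"],s["eef_pos"],s["force"],s["finger_gap"],s["tcp_rot"])
C=np.array([.5818,-.1540]);a=np.radians(86.65)
def tgt(th,tipy,c=0,off=.001,z=.0838):
    "tipy: tip coordinate along cup axis from middle"
    u=np.array([np.cos(a),np.sin(a)]);t=a+np.radians(th);d=np.array([np.cos(t),np.sin(t)])
    p=C+u*tipy-d*(.098-c-off); return np.array([*p,z]),t
cur=np.arctan2(s["tcp_rot"][1,1],s["tcp_rot"][0,1])
for z in (.145,.0838):
    p,t=tgt(12,.055,z=z);print(p,s["tcp_rot"].T@(p-s["eef_pos"])*100,"turn",cur-t)
cv2.imwrite("pics/sc5.png",grab_frame("scene"))
crop("pics/sc5.png",330,180,160,120,5,"pics/sc5c.png")
E
```

```text
6.05 [0.5586 0.1628 0.1494] [-0.1916  0.2987 -3.313 ] 0.6336527116166734 [[-0.0014 -0.4095  0.9123]
 [-0.0005  0.9123  0.4095]
 [-1.      0.0001 -0.0015]]
[ 0.5996 -0.195   0.145 ] [  0.4552 -34.3188 -10.9055] turn 0.27096463293340656
[ 0.5996 -0.195   0.0838] [  6.5752 -34.3195 -10.8966] turn 0.27096463293340656
```

View pics/sc5c.png

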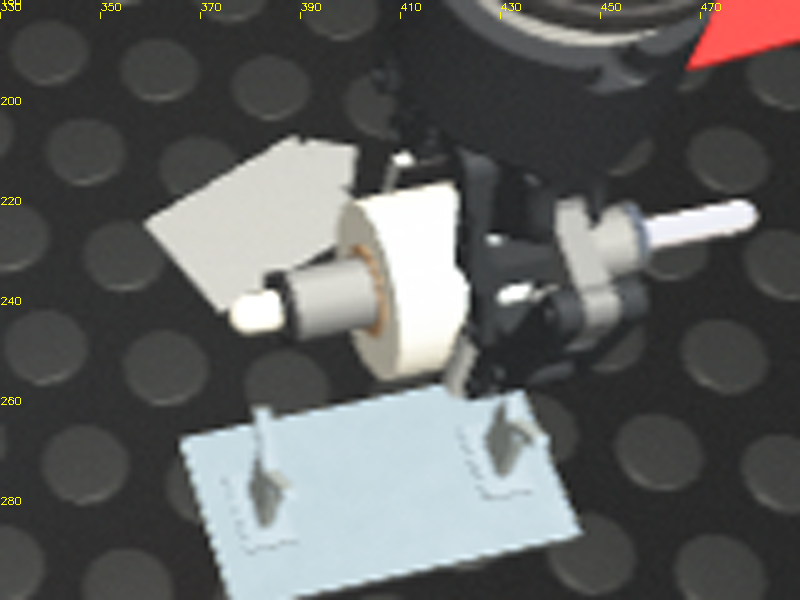

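```bash
cat >> h.py <<'E'
C=np.array([.5818,-.1540]);a=np.radians(86.65);OFF=.001;ZT=.0838
def tgt(th,tipy,c=0,z=None,lat=0):
    "tip at tipy along cup axis from middle, lat along dispenser x"
    u=np.array([np.cos(a),np.sin(a)]);v=np.array([np.sin(a),-np.cos(a)]);t=a+np.radians(th);d=np.array([np.cos(t),np.sin(t)])
    p=C+u*tipy+v*lat-d*(.098-c-OFF); return np.array([*p,ZT if z is None else z]),t
def mv(*k,**kw):
    s=ctrl.get_state();R=s["tcp_rot"];p,t=tgt(*k,**kw)
    R0=R; cur=np.arctan2(R[1,1],R[0,1]);return R.T@(p-s["eef_pos"])*100,cur-t
E
python3 - <<'E'
from h import *
print(mv(15,.060,z=.155),mv(15,.060))
E
```

```text
(array([ -0.5596, -33.9979, -10.1762]), np.float64(0.21867962401510788)) (array([  6.5603, -33.9989, -10.1631]), np.float64(0.21867962401510788))
```

Call:
arm_command:
  plan:
    - [-0.1, -1, -0.3, 0.01, 0.7]
    - [-0.3, -3.5, -1, 0.02, 0.7]
    - [-0.5, -7, -2, 0.04, 0.7]
    - [-0.5, -10.5, -3.1, 0.06, 0.7]
    - [-0.5, -14, -4.2, 0.085, 0.7]
    - [-0.5, -17.5, -5.2, 0.11, 0.7]
    - [-0.5, -21, -6.3, 0.13, 0.7]
    - [-0.5, -24.5, -7.3, 0.155, 0.7]
    - [-0.5, -28, -8.4, 0.18, 0.7]
    - [-0.5, -31, -9.3, 0.2, 0.7]
    - [-0.5, -33, -9.9, 0.215, 0.7]
    - [-0.5, -34, -10.2, 0.219, 0.7]
    - [-0.5, -34, -10.2, 0.219, 0.7]
    - [-0.5, -34, -10.2, 0.219, 0.7]

```text
time: 7.5
eef_pos: [0.6053, -0.1868, 0.1552]
tcp_rot: [[-0.0, -0.204, 0.979], [0.001, 0.979, 0.204], [-1.0, 0.001, 0.0]]
force: [-0.7, 0.5, -3.3]
finger_gap: 0.629
```

```bash
python3 - <<'E'
from h import *
s=ctrl.get_state();print(s["time"],s["eef_pos"],s["force"],s["finger_gap"])
I=camera_info("wrist")
im=grab_frame("wrist");cv2.imwrite("pics/w6.png",im)
print(mv(15,.060))
import pickle;pickle.dump(I,open("w6.pkl","wb"))
E
```

```text
7.5 [ 0.6053 -0.1868  0.1552] [-0.7263  0.4887 -3.3129] 0.6292291579756374
(array([ 7.151 , -0.2708, -0.1097]), np.float64(0.002695431555005401))
```

View pics/w6.png

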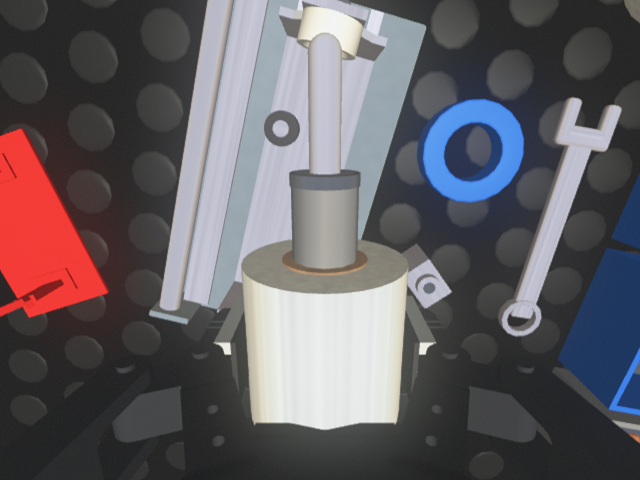

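```bash
python3 - <<'E'
from h import *
import pickle
I=pickle.load(open("w6.pkl","rb"))
crop("pics/w6.png",290,0,80,60,9,"pics/w6c.png")
s=ctrl.get_state();R=s["tcp_rot"]
for v in (32,33,34,35): print(v,(R.T@(onz("wrist",(325,v),s["eef_pos"][2]+.0012,I)-s["eef_pos"]))*1000)
E
```

```text
32 [-1.0619 98.0194  1.4943]
33 [-1.0623 97.7588  1.494 ]
34 [-1.0626 97.4978  1.4938]
35 [-1.063  97.2365  1.4936]
```

View pics/w6c.png

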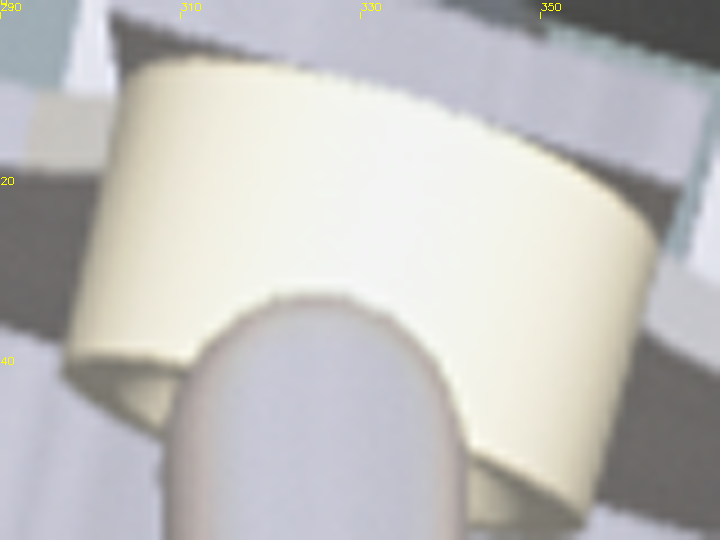

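```bash
sed -i 's/^C=np.array.*/C=np.array([.5803,-.1539]);a=np.radians(86.65);OFF=.0003;ZT=.0838/' h.py; python3 - <<'E'
from h import *
print(mv(15,.059))
E
```

```text
(array([ 7.1508, -0.3969, -0.2808]), np.float64(0.002695431555005401))
```

Call:
arm_command:
  plan:
    - [0.3, -0.2, -0.14, 0.003, 0.7]
    - [1, -0.4, -0.28, 0.003, 0.7]
    - [2, -0.4, -0.28, 0.003, 0.7]
    - [3, -0.4, -0.28, 0.003, 0.7]
    - [4, -0.4, -0.28, 0.003, 0.7]
    - [5, -0.4, -0.28, 0.003, 0.7]
    - [6, -0.4, -0.28, 0.003, 0.7]
    - [6.8, -0.4, -0.28, 0.003, 0.7]
    - [7.15, -0.4, -0.28, 0.003, 0.7]
    - [7.15, -0.4, -0.28, 0.003, 0.7]
    - [7.15, -0.4, -0.28, 0.003, 0.7]

```text
time: 8.65
eef_pos: [0.6031, -0.1928, 0.0836]
tcp_rot: [[-0.001, -0.199, 0.98], [0.001, 0.98, 0.199], [-1.0, 0.001, -0.001]]
force: [-0.3, 3.2, -4.7]
finger_gap: 0.63
```

```bash
python3 - <<'E'
from h import *
s=ctrl.get_state();print(s["time"],s["eef_pos"],s["force"],s["finger_gap"])
I=camera_info("wrist")
for n in ("wrist","scene","side"): cv2.imwrite(f"pics/{n[0:2]}7.png",grab_frame(n))
print(mv(15,.059))
import pickle;pickle.dump(I,open("w7.pkl","wb"))
crop("pics/sc7.png",155,170,160,115,5,"pics/sc7c.png")
crop("pics/si7.png",300,250,150,190,3,"pics/si7c.png")
E
```

```text
8.65 [ 0.6031 -0.1928  0.0836] [-0.3371  3.184  -4.6911] 0.629784396912832
(array([-0.0032,  0.2015,  0.0799]), np.float64(-0.003162084607791993))
```

View pics/wr7.png

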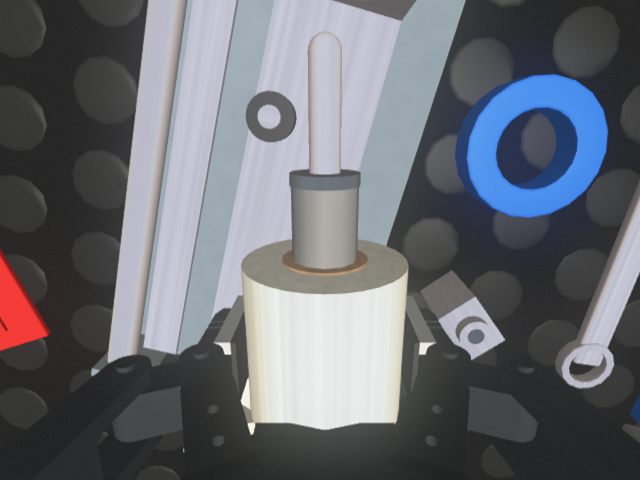

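View pics/sc7c.png

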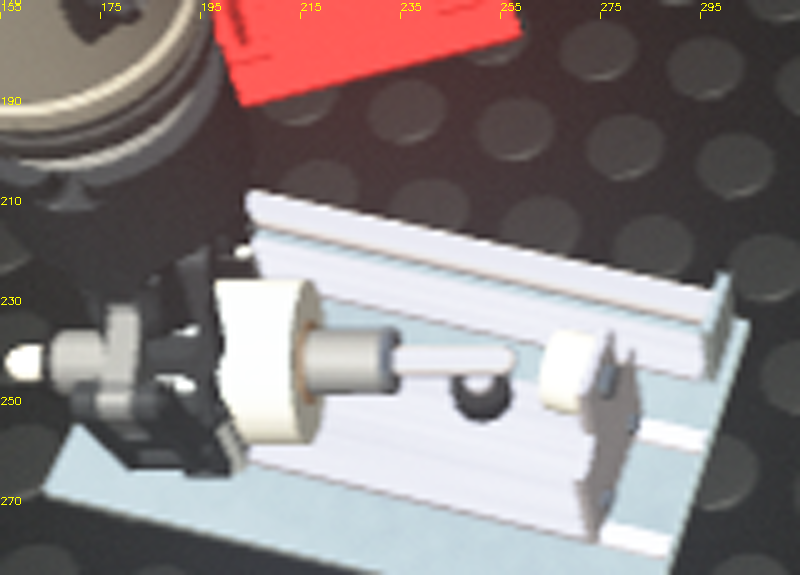

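View pics/si7c.png

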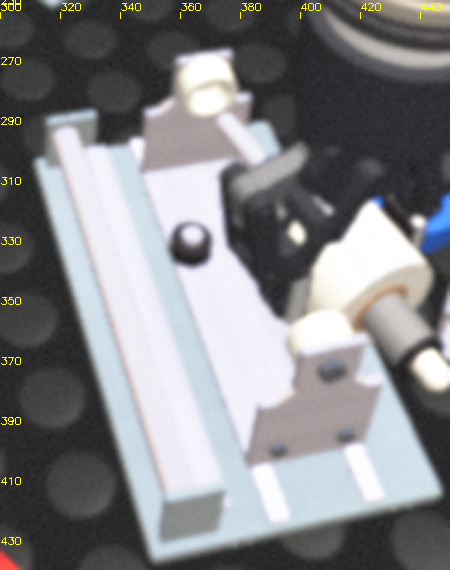

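The roll's rear corner is just brushing the −y cup, with about 3 N in y. I'll ease forward along the spindle.

Call:
arm_command:
  plan:
    - [0, 0.2, 0.04, 0, 0.7]
    - [0, 0.4, 0.1, 0, 0.7]
    - [0, 0.6, 0.16, 0, 0.7]
    - [0, 0.8, 0.2, 0, 0.7]
    - [0, 0.8, 0.2, 0, 0.7]
    - [0, 0.8, 0.2, 0, 0.7]

```text
time: 9.4
eef_pos: [0.6038, -0.1852, 0.0839]
tcp_rot: [[0.0, -0.199, 0.98], [-0.0, 0.98, 0.199], [-1.0, -0.0, 0.0]]
force: [0.1, 0.0, -3.4]
finger_gap: 0.637
```

```bash
python3 - <<'E'
from h import *
s=ctrl.get_state();print(s["time"],s["eef_pos"],s["force"],s["wrist_torque"],s["dq"])
print(mv(15,.066))
for n in ("side","scene"): cv2.imwrite(f"pics/{n[0:2]}8.png",grab_frame(n))
s=ctrl.get_state();print(s["time"],s["eef_pos"],s["force"])
crop("pics/sc8.png",175,200,120,80,6,"pics/sc8c.png")
crop("pics/si8.png",320,255,130,110,6,"pics/si8c.png")
E
```

```text
9.4 [ 0.6038 -0.1852  0.0839] [ 0.0825  0.0273 -3.4043] [ 0.0182 -0.0432  0.0223] [ 0.1486  0.0793  0.0636 -0.009  -0.061   0.0485  0.0505]
(array([0.009 , 0.1411, 0.0394]), np.float64(-0.0031828058559897343))
9.5 [ 0.6037 -0.1853  0.0838] [ 0.051   0.4834 -3.2252]
```

View pics/sc8c.png

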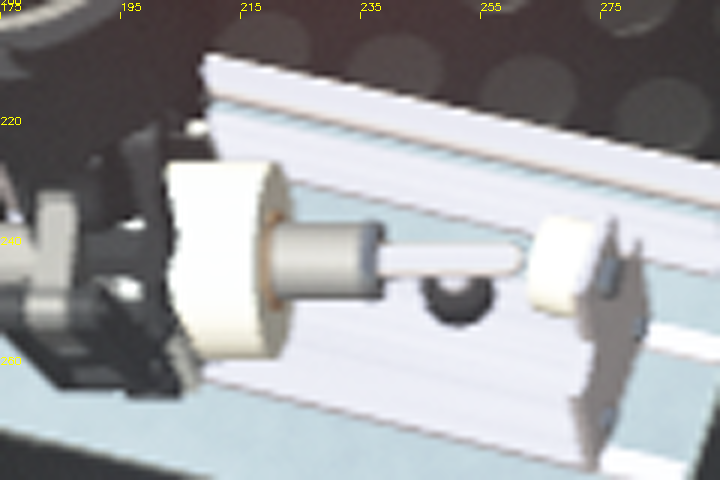

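View pics/si8c.png

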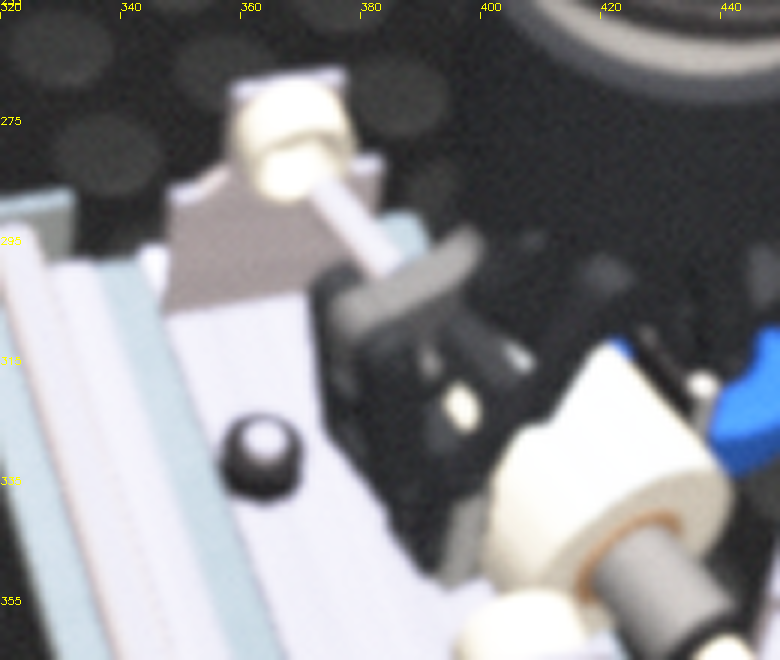

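```bash
python3 - <<'E'
from h import *
s=ctrl.get_state();R=s["tcp_rot"]
tip=s["eef_pos"]+R[:,1]*.0977+np.array([0,0,.0012])
u=np.array([np.cos(a),np.sin(a)]);v=np.array([np.sin(a),-np.cos(a)])
r=tip[:2]-C;print("tip in disp",r@v*1e3,r@u*1e3)
for n,f in (("scene","sc8"),("side","si8")):
    print(n,"tip",proj(n,tip),"mouth",proj(n,[*(C+u*.071),.085]),"rimL/R/T/B",[proj(n,[*(C+u*.071+v*k*.014),.085]) for k in (-1,1)],[proj(n,[*(C+u*.071),.085+k*.014]) for k in (-1,1)])
E
```

```text
tip in disp 0.28268677754257493 64.47533132291476
scene tip [261.4923 242.4556] mouth [265.2407 243.1572] rimL/R/T/B [array([267.8569, 236.2779]), array([262.5737, 250.17  ])] [array([266.1573, 247.3284]), array([264.2936, 238.8474])]
side tip [371.6944 285.6893] mouth [370.147  282.6211] rimL/R/T/B [array([361.2428, 284.0521]), array([378.9832, 281.201 ])] [array([369.2816, 289.0135]), array([371.0357, 276.0572])]
```

Call:
arm_command:
  plan:
    - [0, 0.15, 0.04, 0, 0.7]
    - [0, 0.35, 0.09, 0, 0.7]
    - [0, 0.55, 0.14, 0, 0.7]
    - [0, 0.75, 0.19, 0, 0.7]
    - [0, 0.95, 0.24, 0, 0.7]
    - [0, 1.1, 0.28, 0, 0.7]
    - [0, 1.1, 0.28, 0, 0.7]
    - [0, 1.1, 0.28, 0, 0.7]

```text
time: 10.3
eef_pos: [0.6043, -0.1738, 0.0838]
tcp_rot: [[0.0, -0.199, 0.98], [-0.0, 0.98, 0.199], [-1.0, -0.0, -0.0]]
force: [0.1, -0.9, -3.1]
finger_gap: 0.634
```

```bash
cat >> h.py <<'E'
def rep():
    s=ctrl.get_state();R=s["tcp_rot"];tip=s["eef_pos"]+R[:,1]*(.098-OFF)
    u=np.array([np.cos(a),np.sin(a)]);v=np.array([np.sin(a),-np.cos(a)]);r=tip[:2]-C
    print("t",s["time"],"eef",s["eef_pos"],"F disp xyz",np.array([s["force"][:2]@v,s["force"][:2]@u,s["force"][2]]),"yaw",np.degrees(np.arctan2(R[1,1],R[0,1])-a),"freetip x,y mm",r@v*1e3,r@u*1e3,"tq",s["wrist_torque"],"gap",s["finger_gap"])
E
python3 -c "
from h import *
rep();print(mv(15,.081))"
```

```text
t 10.3 eef [ 0.6043 -0.1738  0.0838] F disp xyz [ 0.1473 -0.86   -3.1366] yaw 14.810942335763466 freetip x,y mm 0.13560965191862298 76.01609225091288 tq [-0.0046 -0.0197  0.0048] gap 0.633853537450477
(array([-0.0004,  0.4854,  0.1465]), np.float64(-0.003299678717057386))
```

Call:
arm_command:
  plan:
    - [0, 0.15, 0.04, 0, 0.7]
    - [0, 0.3, 0.08, 0, 0.7]
    - [0, 0.45, 0.12, 0, 0.7]
    - [0, 0.6, 0.16, 0, 0.7]
    - [0, 0.75, 0.2, 0, 0.7]
    - [0, 0.75, 0.2, 0, 0.7]
    - [0, 0.75, 0.2, 0, 0.7]

```text
time: 11.0
eef_pos: [0.6044, -0.1673, 0.0837]
tcp_rot: [[-0.001, -0.198, 0.98], [-0.001, 0.98, 0.198], [-1.0, -0.001, -0.001]]
force: [-1.2, -5.2, -2.6]
finger_gap: 0.635
```

```bash
python3 -c "
from h import *
rep()
cv2.imwrite('pics/si9.png',grab_frame('side'));crop('pics/si9.png',320,255,130,110,6,'pics/si9c.png')
cv2.imwrite('pics/sc9.png',grab_frame('scene'));crop('pics/sc9.png',175,200,120,80,6,'pics/sc9c.png')
rep()"
```

```text
t 11.0 eef [ 0.6044 -0.1673  0.0837] F disp xyz [-0.942  -5.2421 -2.5847] yaw 14.766856222781364 freetip x,y mm -0.10186935029953056 82.53510609721961 tq [-1.0651  0.1881  0.1627] gap 0.6350602228108627
t 11.1 eef [ 0.6044 -0.1672  0.0837] F disp xyz [-0.3872 -5.0323 -2.1131] yaw 14.766215242853523 freetip x,y mm -0.07922081687051187 82.5726942091749 tq [-0.9959  0.1965  0.2076] gap 0.6290828717981555
```

View pics/si9c.png

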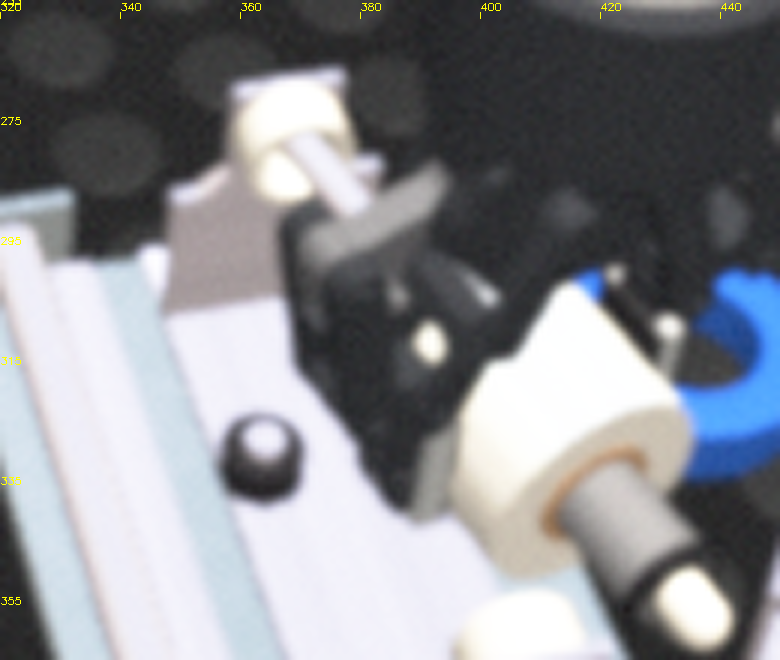

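View pics/sc9c.png

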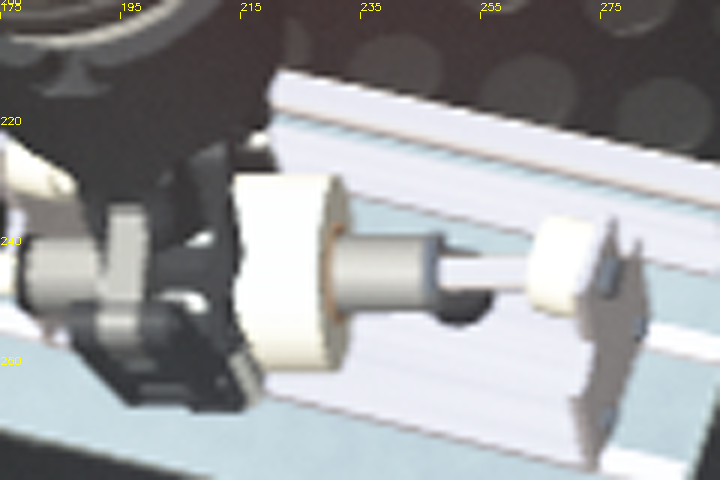

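The tip sits in the +y cup bore. Contact force is about 5 N at 82.5 mm, which matches a floor at about 81 mm. I'll press along the spindle slowly.

Call:
arm_command:
  plan:
    - [0, 0.1, 0, 0, 0.7]
    - [0, 0.2, 0, 0, 0.7]
    - [0, 0.3, 0, 0, 0.7]
    - [0, 0.4, 0, 0, 0.7]
    - [0, 0.5, 0, 0, 0.7]
    - [0, 0.6, 0, 0, 0.7]
    - [0, 0.7, 0, 0, 0.7]
    - [0, 0.8, 0, 0, 0.7]
    - [0, 0.9, 0, 0, 0.7]
    - [0, 1.0, 0, 0, 0.7]
    - [0, 1.0, 0, 0, 0.7]
  squeeze: 100

```text
time: 12.2
eef_pos: [0.6026, -0.1589, 0.084]
tcp_rot: [[0.0, -0.197, 0.98], [-0.003, 0.98, 0.197], [-1.0, -0.003, -0.001]]
force: [-0.0, -9.2, -2.3]
finger_gap: 0.627
```

```bash
python3 -c "
from h import *
rep();print(mv(15,.081,c=.0115),mv(15,.081,c=.0215))"
```

```text
t 12.2 eef [ 0.6026 -0.1589  0.084 ] F disp xyz [ 0.5201 -9.1706 -2.2917] yaw 14.705890669682159 freetip x,y mm -2.2457853274294095 90.82054401652233 tq [-1.5869  0.0271  0.1599] gap 0.6268078176900775
(array([0.0147, 0.1432, 0.0122]), np.float64(-0.005133176174881848)) (array([0.0118, 1.1432, 0.007 ]), np.float64(-0.005133176174881848))
```

Call:
arm_command:
  plan:
    - [0, 0.1, 0, 0, 0.7]
    - [0, 0.2, 0, 0, 0.7]
    - [0, 0.3, 0, 0, 0.7]
    - [0, 0.4, 0, 0, 0.7]
    - [0, 0.5, 0, 0, 0.7]
    - [0, 0.6, 0, 0, 0.7]
    - [0, 0.7, 0, 0, 0.7]
    - [0, 0.8, 0, 0, 0.7]
    - [0, 0.9, 0, 0, 0.7]
    - [0, 1.0, 0, 0, 0.7]
    - [0, 1.1, 0, 0, 0.7]
    - [0, 1.1, 0, 0, 0.7]
    - [0, 1.1, 0, 0, 0.7]

```text
time: 13.5
eef_pos: [0.6007, -0.1499, 0.0841]
tcp_rot: [[0.001, -0.195, 0.981], [-0.005, 0.981, 0.195], [-1.0, -0.005, -0.0]]
force: [0.7, -11.3, -2.1]
finger_gap: 0.625
```

```bash
python3 -c "
from h import *
rep()
cv2.imwrite('pics/si10.png',grab_frame('side'));crop('pics/si10.png',320,255,130,120,6,'pics/si10c.png')
cv2.imwrite('pics/sc10.png',grab_frame('scene'));crop('pics/sc10.png',165,190,130,90,6,'pics/sc10c.png')
rep();
for th in (15,10,5,0): print(th,mv(th,.0805,c=.021))"
```

```text
t 13.5 eef [ 0.6007 -0.1499  0.0841] F disp xyz [  1.3369 -11.1938  -2.1204] yaw 14.623300448098707 freetip x,y mm -4.548889437531874 99.67641624246285 tq [-2.3255 -0.1123  0.1347] gap 0.6254674375529449
t 13.6 eef [ 0.6007 -0.1499  0.0841] F disp xyz [  1.8855 -11.2648  -1.578 ] yaw 14.623194240255465 freetip x,y mm -4.5549842855005025 99.68030389926015 tq [-2.3346 -0.0965  0.137 ] gap 0.6306843386329273
15 (array([0.0289, 0.1293, 0.007 ]), np.float64(-0.006576501148020775))
10 (array([ 0.029 ,  0.1541, -0.6617]), np.float64(0.0806899614516956))
5 (array([ 0.0288,  0.2371, -1.3257]), np.float64(0.1679564240514122))
0 (array([ 0.0283,  0.3776, -1.9799]), np.float64(0.2552228866511286))
```

View pics/si10c.png

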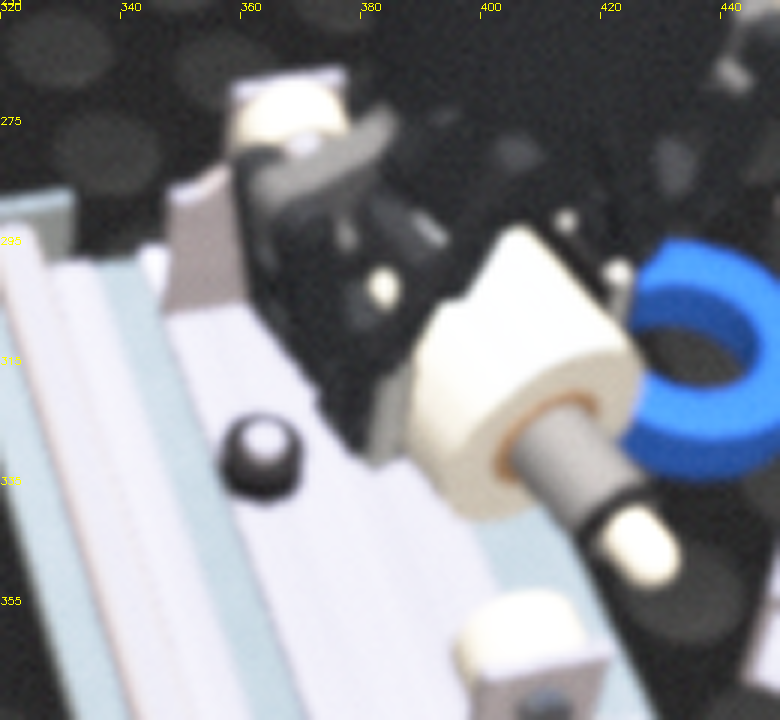

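View pics/sc10c.png

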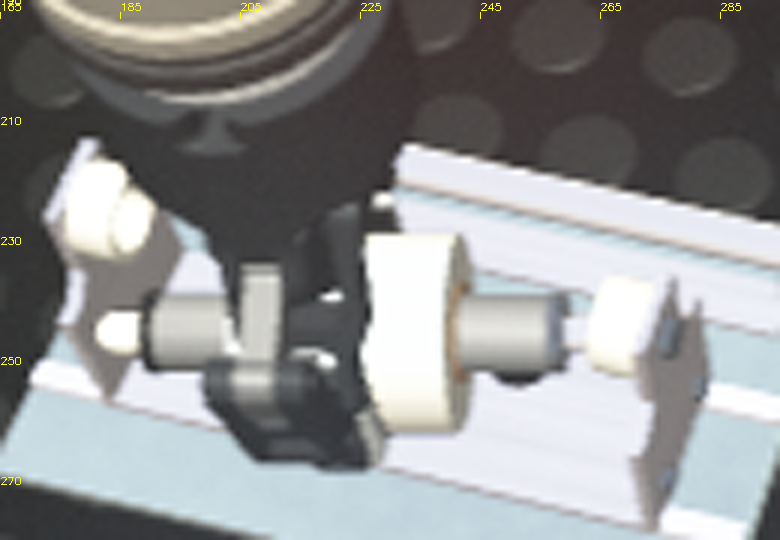

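The side view shows the stub at about (426,346), to the rear of the −y cup at (406,360) and about level with its mouth. I'll add a little more press, swing to about 8°, and check the clearance.

Call:
arm_command:
  plan:
    - [0, 0.08, 0, 0, 0.7]
    - [0, 0.17, 0, 0, 0.7]
    - [0, 0.17, -0.13, 0.015, 0.7]
    - [0, 0.17, -0.26, 0.032, 0.7]
    - [0, 0.18, -0.39, 0.05, 0.7]
    - [0, 0.18, -0.53, 0.066, 0.7]
    - [0, 0.19, -0.66, 0.081, 0.7]
    - [0, 0.2, -0.8, 0.1, 0.7]
    - [0, 0.22, -0.93, 0.116, 0.7]
    - [0, 0.22, -0.93, 0.116, 0.7]
    - [0, 0.22, -0.93, 0.116, 0.7]

```text
time: 14.7
eef_pos: [0.5912, -0.1498, 0.0842]
tcp_rot: [[0.001, -0.08, 0.997], [-0.005, 0.997, 0.08], [-1.0, -0.005, 0.001]]
force: [0.8, -12.7, -3.0]
finger_gap: 0.625
```

```bash
python3 -c "
from h import *
rep()
cv2.imwrite('pics/si11.png',grab_frame('side'));crop('pics/si11.png',370,290,80,90,7,'pics/si11c.png')
cv2.imwrite('pics/sc11.png',grab_frame('scene'));crop('pics/sc11.png',165,190,130,90,6,'pics/sc11c.png')
rep();
for th in (8,6,4,2,0): print(th,mv(th,.0805,c=.021))"
```

```text
t 14.7 eef [ 0.5912 -0.1498  0.0842] F disp xyz [  1.5272 -12.6321  -2.9672] yaw 7.946732506308154 freetip x,y mm -2.8431165394179403 101.4882189073305 tq [-2.4239 -0.1506 -0.0126] gap 0.6251566708855757
t 14.8 eef [ 0.5912 -0.1498  0.0842] F disp xyz [  1.5612 -12.5027  -1.6291] yaw 7.9474439211002945 freetip x,y mm -2.8255033267811234 101.46538548008535 tq [-2.4144 -0.0891  0.0797] gap 0.6243385339827661
8 (array([ 0.0379, -0.0154, -0.003 ]), np.float64(-0.0009172766187377501))
6 (array([ 0.0377, -0.011 , -0.2707]), np.float64(0.03398930842114889))
4 (array([ 0.0374,  0.0028, -0.5381]), np.float64(0.0688958934610353))
2 (array([ 0.0372,  0.0259, -0.8048]), np.float64(0.10380247850092195))
0 (array([ 0.0369,  0.0583, -1.0706]), np.float64(0.13870906354080859))
```

View pics/si11c.png

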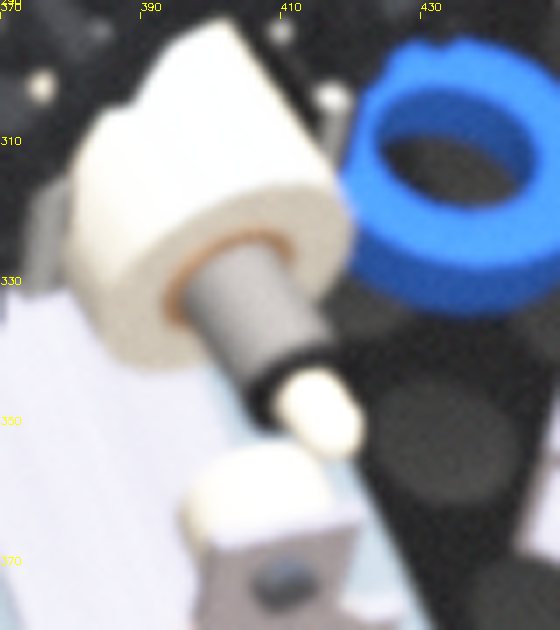

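View pics/sc11c.png

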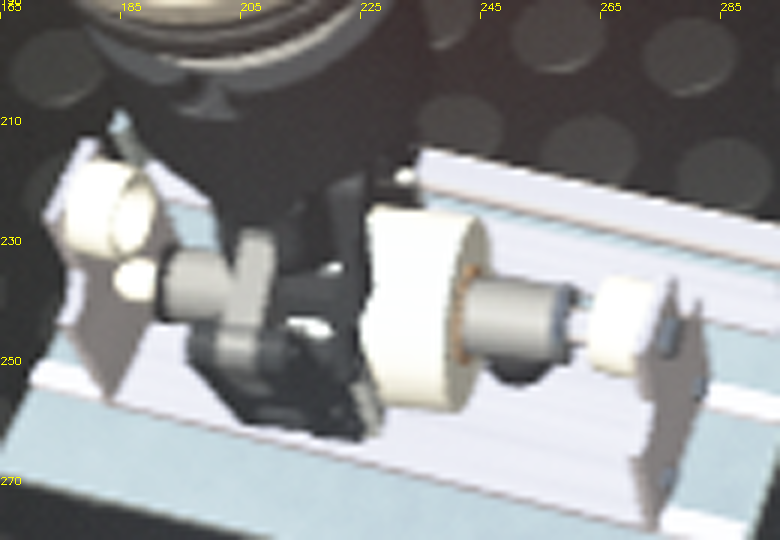

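```bash
python3 -c "
from h import *
s=ctrl.get_state();R=s['tcp_rot'];st=s['eef_pos']-R[:,1]*(.072+OFF);st[2]+=.0012
u=np.array([np.cos(a),np.sin(a)]);v=np.array([np.sin(a),-np.cos(a)])
print('stub disp',(st[:2]-C)@v*1e3,(st[:2]-C)@u*1e3)
print(proj('scene',st),proj('side',st))
for n in('scene','side'):
  print(n,'mouth-',proj(n,[*(C-u*.071),.085]),'rear side',proj(n,[*(C-u*.071+v*.014),.085]),'top',proj(n,[*(C-u*.071),.099]), 'cheek top rear inner', proj(n,[*(C-u*.081+v*.014),.099]),proj(n,[*(C-u*.085+v*.014),.099]))
"
```

```text
stub disp 20.679207092277256 -66.89975928072788
[183.7789 235.5066] [418.8797 355.6119]
scene mouth- [186.62   225.3036] rear side [183.2701 231.9841] top [184.4201 220.8052] cheek top rear inner [175.463  226.2899] [173.2557 225.7863]
side mouth- [404.9342 361.5747] rear side [415.1778 359.548 ] top [406.5342 355.0753] cheek top rear inner [420.0409 359.6438] [421.3069 362.3305]
```

The stub tip is about 4 mm short of the −y mouth plane, and the views agree with the computed position. I swing into line.

Call:
arm_command:
  plan:
    - [0, 0, -0.14, 0.018, 0.7]
    - [0, 0, -0.27, 0.034, 0.7]
    - [0, 0.01, -0.4, 0.052, 0.7]
    - [0, 0.02, -0.54, 0.069, 0.7]
    - [0, 0.03, -0.67, 0.086, 0.7]
    - [0, 0.04, -0.8, 0.104, 0.7]
    - [0, 0.05, -0.94, 0.121, 0.7]
    - [0, 0.06, -1.07, 0.139, 0.7]
    - [0, 0.06, -1.07, 0.139, 0.7]
    - [0, 0.06, -1.07, 0.139, 0.7]

```text
time: 15.8
eef_pos: [0.5803, -0.15, 0.0841]
tcp_rot: [[0.0, 0.059, 0.998], [-0.005, 0.998, -0.059], [-1.0, -0.005, 0.001]]
force: [-0.0, -12.0, -3.2]
finger_gap: 0.632
```

```bash
python3 -c "
from h import *
rep()
cv2.imwrite('pics/si12.png',grab_frame('side'));crop('pics/si12.png',370,290,80,90,7,'pics/si12c.png')
cv2.imwrite('pics/sc12.png',grab_frame('scene'));crop('pics/sc12.png',165,190,130,90,6,'pics/sc12c.png')
rep();
s=ctrl.get_state();R=s['tcp_rot'];st=s['eef_pos']-R[:,1]*(.072+OFF)
u=np.array([np.cos(a),np.sin(a)]);v=np.array([np.sin(a),-np.cos(a)])
print('stub disp',(st[:2]-C)@v*1e3,(st[:2]-C)@u*1e3)
print(mv(0,.0805,c=.021))"
```

```text
t 15.8 eef [ 0.5803 -0.15    0.0841] F disp xyz [  0.6704 -12.0196  -3.1909] yaw -0.028088687790912 freetip x,y mm -0.22714643283188707 101.61851955384687 tq [-2.4219 -0.0213 -0.09  ] gap 0.6323689593264218
t 15.9 eef [ 0.5802 -0.1499  0.0841] F disp xyz [  0.582  -11.3671  -3.6477] yaw -0.02530774211177943 freetip x,y mm -0.24156377247568553 101.67108077528118 tq [-2.4243 -0.0236 -0.0149] gap 0.6257300003744616
stub disp -0.3166525725070186 -68.32713683340975
(array([ 0.0296, -0.0171,  0.0285]), np.float64(-0.00044170342609617386))
```

View pics/si12c.png

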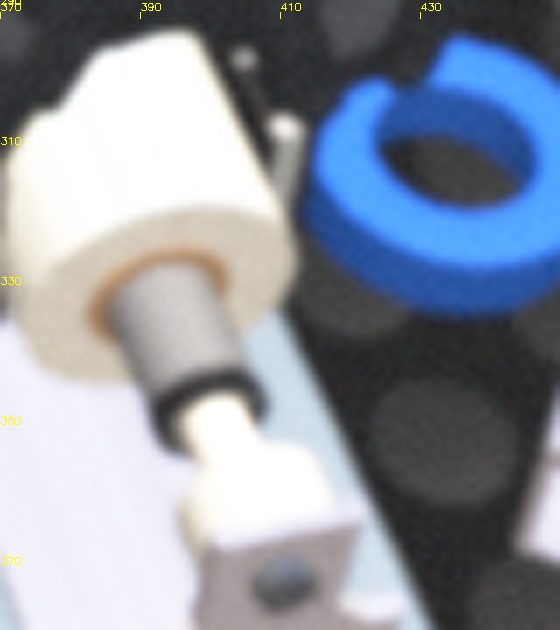

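View pics/sc12c.png

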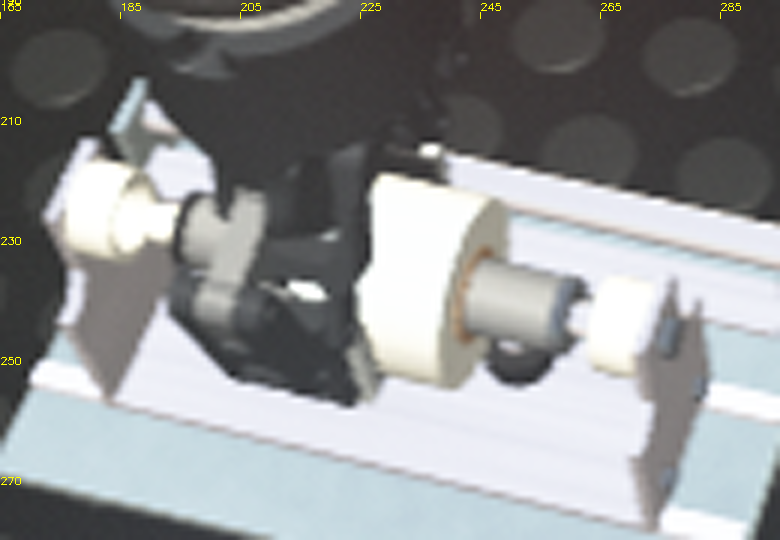

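In line, with no side force. I ease out slowly.

Call:
arm_command:
  plan:
    - [0, -0.05, 0.02, 0, 0.7]
    - [0, -0.1, 0.02, 0, 0.7]
    - [0, -0.15, 0.02, 0, 0.7]
    - [0, -0.2, 0.02, 0, 0.7]
    - [0, -0.25, 0.02, 0, 0.7]
    - [0, -0.3, 0.02, 0, 0.7]
    - [0, -0.35, 0.02, 0, 0.7]
    - [0, -0.4, 0.02, 0, 0.7]
    - [0, -0.45, 0.02, 0, 0.7]
    - [0, -0.5, 0.02, 0, 0.7]
    - [0, -0.55, 0.02, 0, 0.7]
    - [0, -0.6, 0.02, 0, 0.7]
    - [0, -0.6, 0.02, 0, 0.7]

```text
time: 17.2
eef_pos: [0.58, -0.1551, 0.084]
tcp_rot: [[0.0, 0.058, 0.998], [-0.004, 0.998, -0.058], [-1.0, -0.004, 0.0]]
force: [-0.8, -10.7, -3.2]
finger_gap: 0.63
```

```bash
cat >> h.py <<'E'
def stub():
    s=ctrl.get_state();R=s['tcp_rot'];st=s['eef_pos']-R[:,1]*(.072+OFF)
    u=np.array([np.cos(a),np.sin(a)]);v=np.array([np.sin(a),-np.cos(a)])
    print('stub disp',(st[:2]-C)@v*1e3,(st[:2]-C)@u*1e3)
E
python3 -c "
from h import *
rep();stub()"
```

```text
t 17.2 eef [ 0.58   -0.1551  0.084 ] F disp xyz [ -0.1398 -10.7027  -3.223 ] yaw 0.012717681357970044 freetip x,y mm -0.22918278765612113 96.47593104196547 tq [-2.0621  0.0566 -0.0066] gap 0.629880316452819
stub disp -0.19144892047998424 -73.5229262607198
```

Call:
arm_command:
  plan:
    - [0, -0.05, 0.01, 0, 0.7]
    - [0, -0.1, 0.02, 0, 0.7]
    - [0, -0.15, 0.02, 0, 0.7]
    - [0, -0.2, 0.02, 0, 0.7]
    - [0, -0.25, 0.02, 0, 0.7]
    - [0, -0.3, 0.02, 0, 0.7]
    - [0, -0.35, 0.02, 0, 0.7]
    - [0, -0.4, 0.02, 0, 0.7]
    - [0, -0.45, 0.02, 0, 0.7]
    - [0, -0.5, 0.02, 0, 0.7]
    - [0, -0.55, 0.02, 0, 0.7]
    - [0, -0.55, 0.02, 0, 0.7]

```text
time: 18.4
eef_pos: [0.5799, -0.1597, 0.0839]
tcp_rot: [[0.0, 0.057, 0.998], [-0.003, 0.998, -0.057], [-1.0, -0.003, 0.0]]
force: [0.1, -8.4, -1.3]
finger_gap: 0.626
```

```bash
python3 -c "
from h import *
rep();stub()"
```

```text
t 18.4 eef [ 0.5799 -0.1597  0.0839] F disp xyz [ 0.6159 -8.3524 -1.2791] yaw 0.053936595520265466 freetip x,y mm -0.18644198178026156 91.86264404812856 tq [-1.6625  0.0841 -0.0021] gap 0.6255029090552263
stub disp -0.026409502283134635 -78.1366461042968
```

Call:
arm_command:
  plan:
    - [0, -0.03, 0, 0, 0.7]
    - [0, -0.06, 0, 0, 0.7]
    - [0, -0.09, 0, 0, 0.7]
    - [0, -0.12, 0, 0, 0.7]
    - [0, -0.15, 0, 0, 0.7]
    - [0, -0.18, 0, 0, 0.7]
    - [0, -0.21, 0, 0, 0.7]
    - [0, -0.24, 0, 0, 0.7]
    - [0, -0.27, 0, 0, 0.7]
    - [0, -0.3, 0, 0, 0.7]
    - [0, -0.33, 0, 0, 0.7]
    - [0, -0.36, 0, 0, 0.7]
    - [0, -0.36, 0, 0, 0.7]

```text
time: 19.7
eef_pos: [0.5798, -0.1626, 0.0839]
tcp_rot: [[0.0, 0.057, 0.998], [-0.002, 0.998, -0.057], [-1.0, -0.002, 0.0]]
force: [-0.4, -7.1, -2.8]
finger_gap: 0.627
```

```bash
python3 -c "
from h import *
rep();stub()"
```

```text
t 19.7 eef [ 0.5798 -0.1626  0.0839] F disp xyz [-0.0187 -7.125  -2.7818] yaw 0.08708468585260143 freetip x,y mm -0.172759761203955 88.94863717831306 tq [-1.399   0.1311 -0.0557] gap 0.6266098385587198
stub disp 0.08562504413428089 -81.05079832748521
```

Call:
arm_command:
  plan:
    - [0, -0.02, 0, 0, 0.7]
    - [0, -0.04, 0, 0, 0.7]
    - [0, -0.06, 0, 0, 0.7]
    - [0, -0.08, 0, 0, 0.7]
    - [0, -0.1, 0, 0, 0.7]
    - [0, -0.12, 0, 0, 0.7]
    - [0, -0.12, 0, 0, 0.7]

```text
time: 20.4
eef_pos: [0.5798, -0.1632, 0.0839]
tcp_rot: [[0.0, 0.057, 0.998], [-0.001, 0.998, -0.057], [-1.0, -0.001, 0.0]]
force: [-0.8, -4.9, -1.5]
finger_gap: 0.628
```

```bash
python3 -c "
from h import *
rep();stub()"
```

```text
t 20.4 eef [ 0.5798 -0.1632  0.0839] F disp xyz [-0.5147 -4.899  -1.5253] yaw 0.10975415992887436 freetip x,y mm -0.18795487663558133 88.4279914110705 tq [-1.1243  0.0691 -0.0554] gap 0.6275692165251665
stub disp 0.13769176712869313 -81.57153745282977
```

The force is dropping and travel has stalled, so the stub is on the floor. I'll unload the remaining force.

Call:
arm_command:
  plan:
    - [0, -0.03, 0, 0, 0.7]
    - [0, -0.06, 0, 0, 0.7]
    - [0, -0.09, 0, 0, 0.7]
    - [0, -0.12, 0, 0, 0.7]
    - [0, -0.12, 0, 0, 0.7]

```text
time: 20.9
eef_pos: [0.5798, -0.1632, 0.0839]
tcp_rot: [[0.0, 0.055, 0.998], [-0.0, 0.998, -0.055], [-1.0, -0.0, 0.0]]
force: [-0.5, -5.2, -1.5]
finger_gap: 0.627
```

```bash
python3 -c "
from h import *
rep();stub()
cv2.imwrite('pics/si13.png',grab_frame('side'));crop('pics/si13.png',370,290,80,90,7,'pics/si13c.png')
cv2.imwrite('pics/sc13.png',grab_frame('scene'));crop('pics/sc13.png',165,190,130,90,6,'pics/sc13c.png')
rep()"
```

```text
t 20.9 eef [ 0.5798 -0.1632  0.0839] F disp xyz [-0.2112 -5.2703 -1.4983] yaw 0.177367962140485 freetip x,y mm -0.2948954216513606 88.37027826206514 tq [-1.1307  0.2078 -0.1203] gap 0.6270592393281831
stub disp 0.23136505634512378 -81.62890102515081
t 21.0 eef [ 0.5798 -0.1632  0.0839] F disp xyz [ 0.2004 -5.5621 -0.9365] yaw 0.1807205393271267 freetip x,y mm -0.28942297184037113 88.36326543601764 tq [-1.0623  0.1112 -0.1491] gap 0.6282323229195688
```

View pics/si13c.png

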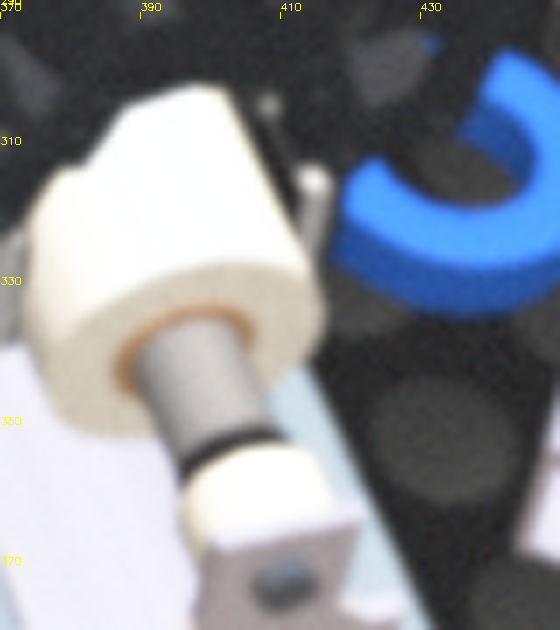

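View pics/sc13c.png

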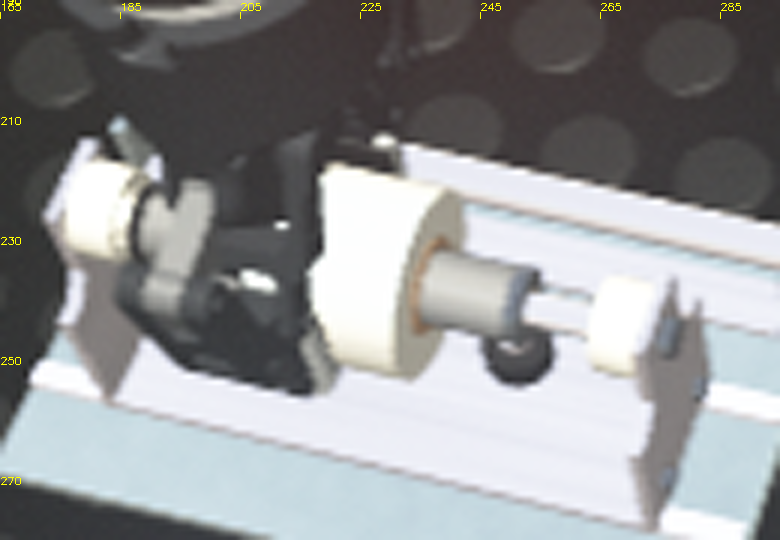

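Call:
arm_command:
  plan:
    - [0, -0.03, 0, 0, 0.7]
    - [0, -0.06, 0, 0, 0.7]
    - [0, -0.09, 0, 0, 0.7]
    - [0, -0.12, 0, 0, 0.7]
    - [0, -0.12, 0, 0, 0.7]

```text
time: 21.5
eef_pos: [0.5797, -0.1634, 0.0838]
tcp_rot: [[-0.0, 0.055, 0.999], [0.001, 0.999, -0.055], [-1.0, 0.001, -0.0]]
force: [-0.6, -1.3, -0.4]
finger_gap: 0.627
```

```bash
python3 -c "
from h import *
rep();stub()
print(ctrl.get_state()['joint_torque'])"
```

```text
t 21.5 eef [ 0.5797 -0.1634  0.0838] F disp xyz [-0.517  -1.3049 -0.4083] yaw 0.2202341430868786 freetip x,y mm -0.37814314101246604 88.16853427049617 tq [-0.3507  0.2419 -0.2449] gap 0.6270264800457155
stub disp 0.2753029181268671 -81.83016081890067
[ -1.3828 -58.0643  -6.5608 -21.3827  -0.1982  -0.3693   0.2454]
```

Force is nearly zero. I drop the squeeze, then open.

Call:
arm_command:
  plan:
    - [0, 0, 0, 0, 0.6]
    - [0, 0, 0, 0, 0.5]
    - [0, 0, 0, 0, 0.4]
    - [0, 0, 0, 0, 0.35]
    - [0, 0, 0, 0, 0.3]
    - [0, 0, 0, 0, 0.2]
    - [0, 0, 0, 0, 0.1]
    - [0, 0, 0, 0, 0]
    - [0, 0, 0, 0, 0]
    - [0, 0, 0, 0, 0]
  squeeze: 20

```text
time: 22.5
eef_pos: [0.5797, -0.1641, 0.0838]
tcp_rot: [[0.0, 0.055, 0.998], [-0.0, 0.998, -0.055], [-1.0, -0.0, 0.0]]
force: [-0.0, -0.5, 1.1]
finger_gap: 0.998
```

```bash
python3 -c "
from h import *
rep()
cv2.imwrite('pics/w14.png',grab_frame('wrist'))"
```

```text
t 22.5 eef [ 0.5797 -0.1641  0.0838] F disp xyz [-0.0147 -0.5225  1.1236] yaw 0.19910876694930982 freetip x,y mm -0.3376818349254388 87.45895600084961 tq [0.0423 0.0603 0.0085] gap 0.9982266728915398
```

View pics/w14.png

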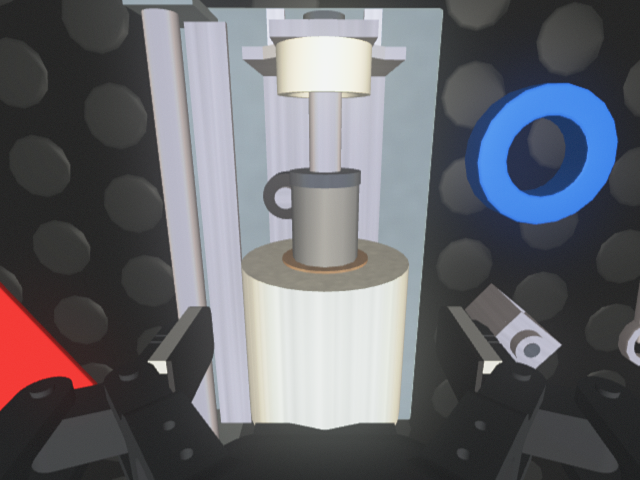

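The jaws are open (pads at 210 and 445) and clear of the roll at 243–408, and the spindle is hanging. I retreat straight up, then back.

Call:
arm_command:
  plan:
    - [-0.5, 0, 0, 0, 0]
    - [-1.5, 0, 0, 0, 0]
    - [-3, 0, 0, 0, 0]
    - [-5.5, 0, 0, 0, 0]
    - [-8.5, 0, 0, 0, 0]
    - [-12, 0, 0, 0, 0]
    - [-15, 0, 0, 0, 0]
    - [-18, -1, 0, 0, 0]
    - [-20, -3, 0, 0, 0]
    - [-20, -5, 0, 0, 0]
    - [-20, -5, 0, 0, 0]
    - [-20, -5, 0, 0, 0]

```text
time: 23.75
eef_pos: [0.5767, -0.2139, 0.2845]
tcp_rot: [[0.001, 0.056, 0.998], [0.0, 0.998, -0.056], [-1.0, 0.0, 0.001]]
force: [-0.4, -0.1, 0.1]
finger_gap: 1.0
```

```bash
python3 -c "
from h import *
rep()
for n in ('wrist','scene','side'): cv2.imwrite('pics/%s15.png'%n,grab_frame(n))
crop('pics/wrist15.png',250,10,160,300,2,'pics/w15c.png')
crop('pics/side15.png',300,250,150,190,3,'pics/si15c.png')
crop('pics/scene15.png',155,190,150,105,5,'pics/sc15c.png')"
```

```text
t 23.75 eef [ 0.5767 -0.2139  0.2845] F disp xyz [-0.3579 -0.0816  0.0848] yaw 0.15500724030484234 freetip x,y mm -0.34845513416706275 37.58498911378448 tq [-0.0309  0.0232 -0.0257] gap 1.0000564352691912
```

View pics/wrist15.png

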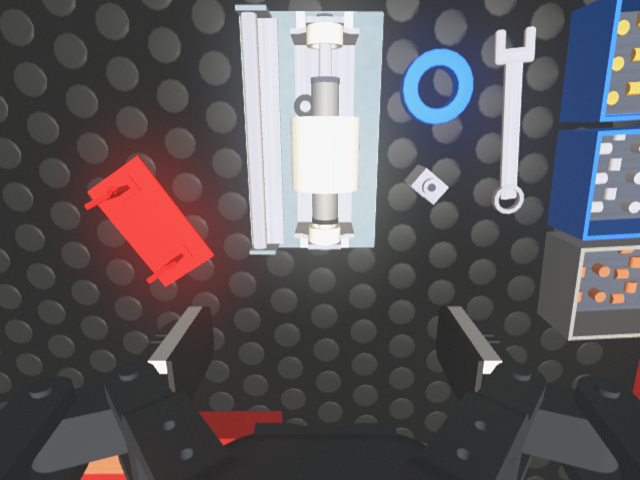

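View pics/si15c.png

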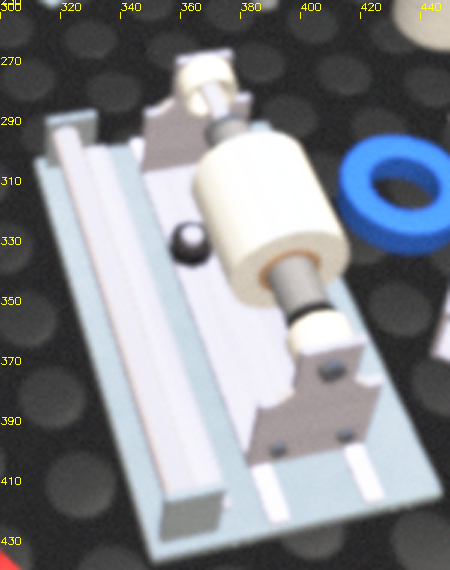

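View pics/scene15.png

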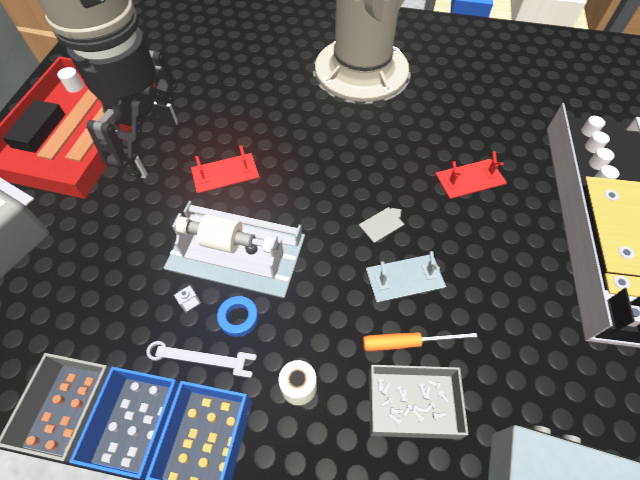

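The spindle hangs between the cups (scene roll at (217,233)), the rest is empty, and the bystanders look unmoved. One last close check of the stub end: 4 mm should show between barrel and mouth if it is home.

```bash
python3 -c "
from h import *
crop('pics/wrist15.png',285,10,80,245,3,'pics/w15c.png')"
```

```text
(no output)
```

View pics/w15c.png

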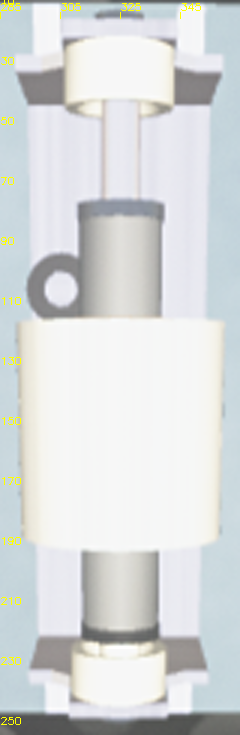

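```bash
python3 -c "
from h import *
I=camera_info('wrist')
Y=[onz('wrist',(u,v),z,I)for u,v,z in((325,10+203/3,.088),(325,10+112/3,.085),(325,10+632/3,.085),(325,10+652/3,.085))]
print([(y[:2]-C)@np.array([np.cos(a),np.sin(a)])*1e3 for y in Y])
print(ctrl.sign_off())"
```

```text
[np.float64(50.18556679615126), np.float64(72.0978435542497), np.float64(-64.8258822570786), np.float64(-70.82999066628994)]
the job is handed in; nothing more can be done
None
```

The label roll is in the dispenser. The spindle hangs between the cups on its own, and I handed the job in at about 24 s.

**What I did:** I gripped the roll and lifted it out of the grey rest. The spring tip went into the +y cup at a 15° yaw. I pressed the plunger in to about 21 mm (about 12.6 N at most), swung the spindle into line and eased it out slowly. I then let go and backed off.

**Last checks:**
- **Stub:** it reached about 81 mm from the middle, where the cup floor should be, and travel stopped there. The force on the gripper fell from 7 N to about 1 N before I opened the jaws.
- **Spring end:** in the last wrist picture the barrel ends about 22 mm from the +y cup mouth, which is what a fully seated plunger should show.
- **Other things on the bench:** the rest is empty, nothing else looks moved, and the tool force read about zero.

**What disagreed or went wrong:**
- **Brush on the way down:** a corner of the roll touched the −y cup lightly, at about 3 N. I saw it in the force reading and moved clear.
- **Wrist camera offset:** it was about 1.5 mm off sideways, so I corrected for that.
- **Stub-end gap:** I measured roughly 6 mm in the last picture, against 4 mm expected. The edges there are blurred, so I relied on the force and travel readings instead.

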